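# Uncover the electrolysis cell and fit its copper electrode

## Robot

A 6-joint arm with a two-finger parallel gripper is mounted at the origin on the work surface. World frame = base frame: x ahead of the robot, y to its left, z up, the work surface at z = 0. Lengths are in m, angles in degrees, forces in N, time in s.
With the tool pointing down it reaches from about 0.375 to 0.9 m from the base axis. Payload 3.1 kg.
Tool frame: the origin (TCP) lies at the very end of the fingers, on their centre line; the grasp point (between the pads) lies 19 mm behind it; z points along the fingers, y is the direction in which the jaws open and shut (so a half turn about z gives the same grasp; the last joint's range is limited). The gripper opens to 87 mm and grips with 3 to 60 N. Pads are 19 mm wide; open, the fingers measure 117 mm over their backs; the gripper's body (75 mm by 190 mm) begins 51 mm behind the grasp point.
Start: joints at [-10.227, 30.224, 82.088, -0, 67.689, -10.227], TCP at [0.625, 0, 0.223] pointing down, gripper open.
Joint ranges: [-176.69, 176.69], [-43.24, 126.21], [12.49, 139.97], [-82, 262], [0, 151.66], [-163.58, 163.58]. Speed limits (degrees/s): [159.86, 159.86, 180, 180, 180, 180].

## Interface

Orientations are given as a 3x3 rotation matrix whose columns are the frame's x, y, z axes.
In Python, from rig import read_state, capture, hand_in gives the robot as it stands. The module is installed in compiled form; this text tells all that it offers.
- The arm moves only by the tool send_rows, never from a script. Its argument "moves" is one flat list of numbers, 7 for each row, row after row: the turn, a rotation vector about the world's x, y, z in degrees, then the shift along the world's x, y, z in cm, then the gripper's target within -1 to 1 (fully open at 1, half-way at 0, shut at -1). In form: [rx, ry, rz, tx, ty, tz, hand, rx, ry, rz, tx, ty, tz, hand, ...]. A call has 1 to 20 rows; each row shifts and turns the commanded pose from where the row before left it; what a row does not reach is not made up. A row lasts 1/10 s, in which the tool goes at most 50 mm and 8.59 degrees, less where a joint would pass 70% of its speed; a pose out of reach is approached as far as the arm can. A call with a gripper value outside its range is refused whole. The fingers move at their own pace and stop on an object; the grip force is fixed at half the most. Time passes only in rows, so rows that do not move let the fingers close. It gives the time, the measured TCP pose, the force and the opening at its end, in the units of the state.
- read_state(): the state, without advancing time (a new reading comes with each control period).
- capture(name): name is "scene" or "side" or "wrist"; returns a dict with "pixels" (400x640x3 uint8, red, green, blue), "vertical_fov" (degrees; the focal length in pixels is half the picture's height over the tangent of half this angle, whatever the lens; pixels are square), "cx", "cy" (the principal point, pixels), "rvec" (rotation vector, rad) and "tvec" (3), from world to camera coordinates, as OpenCV has them. Camera axes: x right, y down, z forward; pixel columns grow to the right and rows downward; lengths in m; the calibration is good to about 2 mm. The wrist camera is an equidistant fisheye: a pixel r from the principal point sees the ray r / f radians off the axis. A picture is of the moment at which its call begins. There is no depth.
- hand_in(): hands the job in, once; it reports no verdict.
The state is a dict: "time_s": time; "joint_positions": joint angles; "qvel": joint speeds; "tau": joint torques, N m; "position": TCP position; "tcp_rot": TCP orientation; "force": force on the tool from outside, world axes, zero at the start; "moment": the same for the moment, N m; "opening": opening from 0.0 (shut) to 1.0 (fully open).
Only numpy, scipy, OpenCV 4.12 (cv2) and the standard library are available. Lean on these libraries where they do the work, as an engineer would, in place of code of your own. Each camera call takes 0.05 s, during which the arm holds its last target.

## Task

Take the white storage cover off the grey electrolysis cell by its round black knob and lay it flat, right way up, on the blue mat. The knob works a hidden clamp bar that may be on or off, and only a gentle lift tells which: if the cover is held, a quarter turn of the knob frees it, so do not pull hard. Then fit the copper electrode plate in the cell, slanting its foot into the slot and swinging it upright under the two brass clips, and leave the steel plate, the wash bottle and the beaker where they are.

Things in the scene. Friction and masses are not known exactly. Their poses are not given: they have to be found in the camera images.
- cover_knob (a point): Grip point on the axis of the black round knob (45 mm across) amid the white cover. Gripping rim 16 mm below to 12 mm above it; cover's top face 26 mm below. z up; x, y are the cover's sides, not the knob's angle. It spins on the cover endlessly either way (0.06 N m) and looks the same at every angle; a quarter turn (1.5 to 1.6 rad) either way frees a clamped bar and mostly clamps a free one.
- cover_center (a point): Middle of the loose white cover, 199 (x) x 169 (y) x 32 mm, 0.35 to 0.5 kg, half-way up, 16 mm above its skirt's lower edge. Clamped: it rises 2 to 3 mm, then stops dead (pull gently, 80 N is too much). Free: it lifts straight off, 2.5 mm of play sideways; its skirt hangs 26 mm down outside the cell, so raise it 40 mm first. It lies flat on its skirt.
- cell_rim (a point): Centre of the open top of the grey cell, 138 mm above the bench, fixed on a blue base 236 x 200 mm. Tank outside 186 (x) x 156 (y) mm, walls 6 mm. x points from the front wall (dark lining) to the rear, z up. Inward flanges along both sides leave an opening 108 mm wide (y) and 174 mm long (x).
- cell_slot (a point): Middle of the slot on the cell's floor, at floor level, 18 mm above the bench, 20 mm to +x of the cell's centre; axes as the cell. It runs along y between black ribs: 11 mm wide (x), 8 mm deep, flared above. The plate goes in with its top leaning 12 to 25 degrees to -x, foot in the slot on the floor, then swings upright.
- cell_clips (a point): Point above the slot's middle at the height of the undersides of the two brass clips, 91 mm above the floor. They lie 33 to 45 mm to either side (y) and reach to 6 mm in front (-x) of it, so a plate can not go straight down. Below, a brass rest bar crosses the tank 70 to 80 mm above the floor, front face 7.5 mm to +x: the plate ends leaning back 2 to 6 degrees on it and stays.
- copper_center (a point): Centre of the loose copper plate, half-way up its 168 mm, 0.27 to 0.43 kg. z from foot to head, x across the thickness, y along the width; both faces alike. Sheet 5 mm thick, 90 mm wide, up to square shoulders 85 mm above the foot, then a neck 26 mm wide, then the head. It starts upright in a white rack whose combs reach 66 mm above the bench: lift it straight up 70 mm.
- copper_head (a point): Centre of the copper plate's red plastic head, the place to grip: 12 mm thick (x), 30 mm wide (y), 46 mm high, 61 mm above copper_center and 145 mm above the foot; same axes. The two plates stand face to face in the rack 80 mm apart, either one in front.
- copper_foot (a point): Middle of the lower edge of the copper plate, 84 mm below copper_center; same axes.
- mat_center (a point): Centre of the blue bench mat, on its top face, 3 mm above the bench; 240 (x) x 210 (y) mm, fixed. It lies on one side of the cell, the rack on the other.
- steel_center (a point): Centre, half-way up, of the grey steel plate with the black head, same shape as the copper plate, in the other place of the rack. It stays there.
- bottle_center (a point): Middle of the green wash bottle with red cap, 64 mm across, 190 mm high, behind the cell. Bystander.
- beaker_center (a point): Middle of the glass beaker, 80 mm across, 95 mm high, behind the cell. Bystander.
Not all that is in view belongs to the job. Leave any purple look-alike of the part that bears copper_center alone.

How it is judged:
By the outcome, as a careful person would: the job done as asked, in the order asked, and still so for the second after the job is handed in, with the robot touching nothing.
It also fails if it takes over 72 s, if anything falls off the work surface, if the arm or the gripper's body presses on something with over 40 N, if the wrist force passes 120 N, or if a joint passes its speed limit or range.

## Working session

There is one attempt and no reset: what is moved stays moved. The work goes in short steps, Python scripts to look and compute and a tool call to move; the robot and the scene stay as the last step left them, time stands still between calls to the robot, and variables do not carry over. Pictures are saved under pics/ and viewed, and the job is handed in when it is done.

Besides the shell and the picture viewer there is one more tool, called as name(argument=value, ...) on one line, values as JSON. send_rows: Moves the arm, as the interface text tells. Its arguments: {"type":"object","properties":{"moves":{"type":"array","items":{"type":"number"}}},"required":["moves"]}

```bash
mkdir -p pics
cat > h.py <<'E'
import numpy as np, cv2
from rig import read_state, capture
def snap(name,fn):
    c=capture(name); im=c["pixels"]; cv2.imwrite(f"pics/{fn}.png",im[:,:,::-1]); np.save(f"pics/{fn}.npy",{k:v for k,v in c.items()},allow_pickle=True); return c
def load(fn): return np.load(f"pics/{fn}.npy",allow_pickle=True).item()
def ray(c,u,v,fish=False):
    f=200/np.tan(np.radians(c["vertical_fov"])/2); R=cv2.Rodrigues(np.array(c["rvec"],float))[0]; t=np.array(c["tvec"],float).ravel()
    d=np.array([u-c["cx"],v-c["cy"]])/f
    if fish:
        r=np.hypot(*d); s=np.sin(r)/r if r>0 else 1; d3=np.array([d[0]*s,d[1]*s,np.cos(r)])
    else: d3=np.array([d[0],d[1],1.])
    w=R.T@d3; return -R.T@t, w/np.linalg.norm(w)
def onz(c,u,v,z,fish=False):
    o,d=ray(c,u,v,fish); return o+d*(z-o[2])/d[2]
def proj(c,P,fish=False):
    f=200/np.tan(np.radians(c["vertical_fov"])/2); R=cv2.Rodrigues(np.array(c["rvec"],float))[0]; t=np.array(c["tvec"],float).ravel()
    q=R@np.array(P,float)+t
    if fish:
        th=np.arctan2(np.hypot(q[0],q[1]),q[2]); h=np.hypot(q[0],q[1]); return np.array([c["cx"]+f*th*q[0]/h,c["cy"]+f*th*q[1]/h])
    return np.array([c["cx"]+f*q[0]/q[2],c["cy"]+f*q[1]/q[2]])
def tri(*rs):
    A=0;b=0
    for o,d in rs:
        M=np.eye(3)-np.outer(d,d);A=A+M;b=b+M@o
    return np.linalg.solve(A,b)
def crop(fn,x0,y0,x1,y1,k,out):
    im=cv2.imread(f"pics/{fn}.png")[y0:y1,x0:x1]; cv2.imwrite(f"pics/{out}.png",cv2.resize(im,None,fx=k,fy=k,interpolation=cv2.INTER_CUBIC))
E
python3 - <<'E'
from h import *
for n in("scene","side","wrist"):
    c=snap(n,n+"0"); R=cv2.Rodrigues(np.array(c["rvec"],float))[0]
    print(n,c["vertical_fov"],c["cx"],c["cy"],-R.T@np.array(c["tvec"]).ravel(),R[2])
s=read_state();print(s)
E
```

```text
scene 54.01468908976143 323.13254810798196 199.86071947001483 [ 1.33638879 -0.21154435  0.78919166] [-0.72569378  0.27335987 -0.63138175]
side 56.45961043513515 319.5608978137391 197.25530226953813 [0.51671709 0.89191717 0.9285258 ] [ 0.03427881 -0.70631671 -0.70706553]
wrist 65.70646984690485 320.60847794439195 191.87369785715006 [0.62447048 0.07085146 0.38416227] [-0.00197765 -0.25815871 -0.9661005 ]
{'time_s': 0.15, 'joint_positions': array([-1.02252685e+01,  3.02658618e+01,  8.21393094e+01, -1.03674140e-03,
        6.76893240e+01, -1.02272436e+01]), 'qvel': array([-0.06724731, -0.16470643, -0.10640017, -0.08121157, -0.08681148,
       -0.06744818]), 'tau': array([ 9.14956272e-04, -4.40429199e+01, -1.76841742e+01,  6.33679633e-02,
        5.52540855e-02, -1.06930895e-04]), 'position': array([6.24441346e-01, 1.47163316e-04, 2.21806940e-01]), 'tcp_rot': array([[-4.11295707e-05,  9.99998677e-01, -1.62602690e-03],
       [ 9.99999961e-01,  4.15788932e-05,  2.76298661e-04],
       [ 2.76365904e-04, -1.62601548e-03, -9.99998640e-01]]), 'force': array([ 0.2799299 , -0.4497669 , -0.09782987]), 'moment': array([0.04699405, 0.0512397 , 0.03352311]), 'opening': 1.002645136475032}
```

View pics/scene0.png

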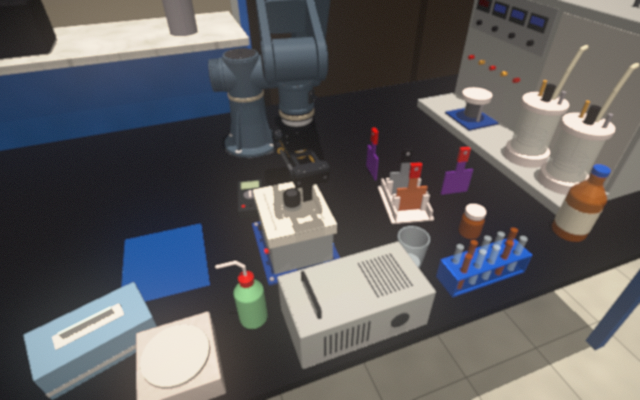

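View pics/side0.png

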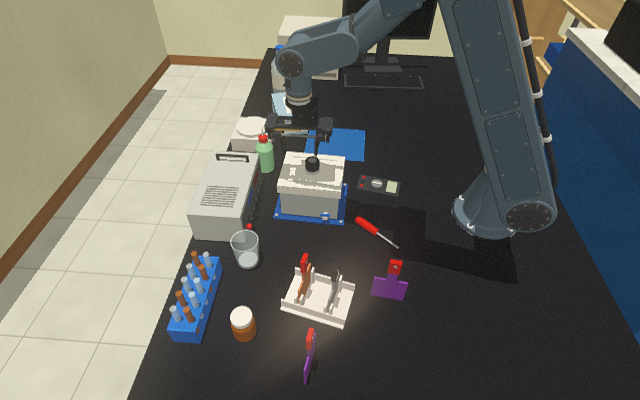

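View pics/wrist0.png

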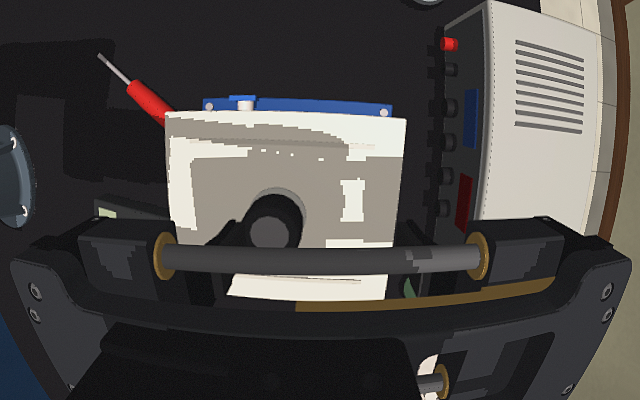

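The scene view shows the cell with its knob at about (292,197), the mat at (165,262) and the rack at (405,200). Purple decoys stand at (373,155) and (458,172). I'll enlarge these areas to measure them.

Run:
```python
from h import *
crop("scene0",230,140,350,280,5,"c1")
crop("scene0",350,120,490,230,5,"c2")
crop("side0",260,140,360,240,6,"c3")
crop("side0",260,230,420,390,5,"c4")
```

```text
(no output)
```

View pics/c1.png

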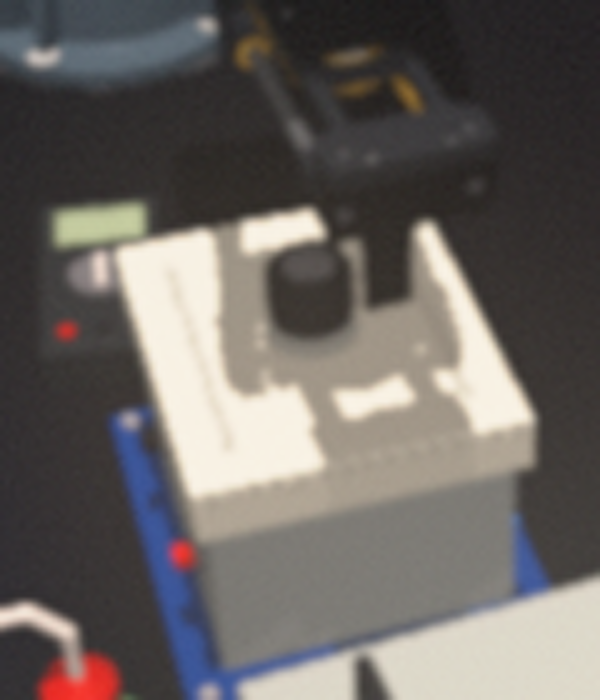

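View pics/c2.png

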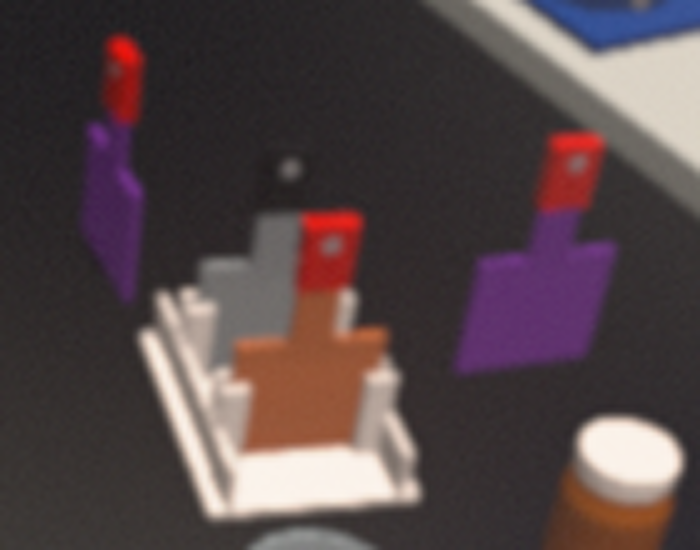

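View pics/c3.png

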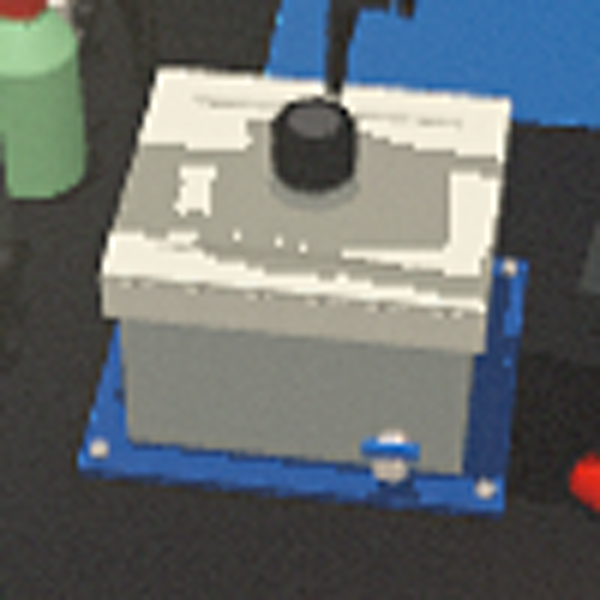

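View pics/c4.png

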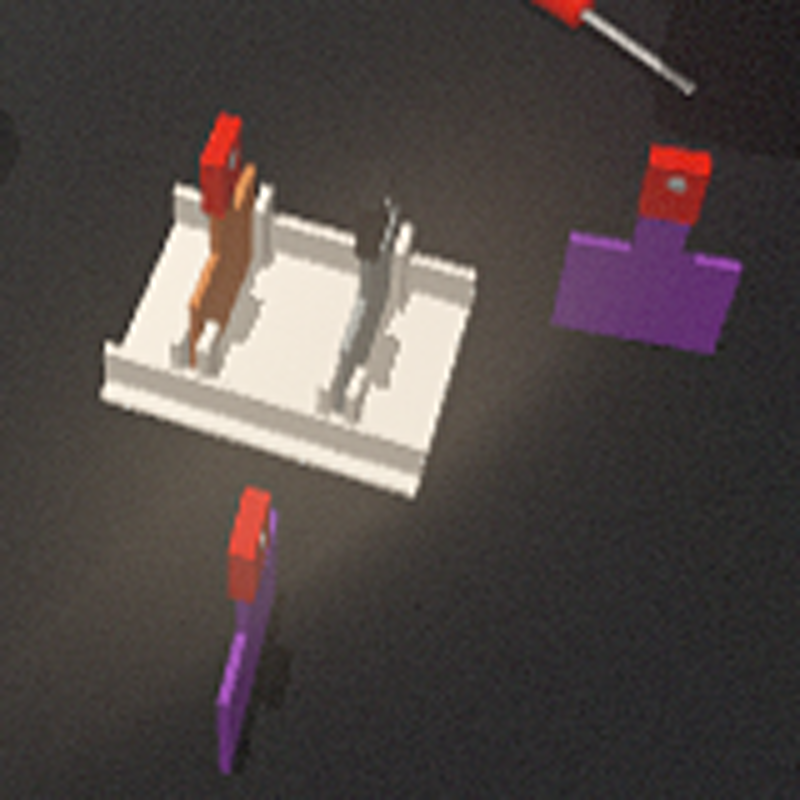

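Run:
```python
from h import *
s=load("scene0");d=load("side0");w=load("wrist0")
A=[onz(s,*p,.144) for p in [(253.6,190),(268.4,239.4),(337,225),(316,184.4)]]
B=[onz(d,*p,.144) for p in [(286.3,151.3),(345,156.7),(340.8,193),(277.2,187)]]
print("scene");print(np.round(A,4),np.mean(A,0)); print("side");print(np.round(B,4),np.mean(B,0))
W=[onz(w,*p,.144,True) for p in [(165,113),(406,119),(227,294),(386,299)]]
print("wrist");print(np.round(W,4))
# knob top centre z=.182
print("knob",onz(s,230+310/5,140+264/5,.182),onz(d,260+317/6,140+120/6,.182),onz(w,272,232,.182,True))
# copper head top centre, steel head top centre
def t(a,b): return tri(ray(s,350+a[0]/5,120+a[1]/5),ray(d,260+b[0]/5,230+b[1]/5))
print("cu top",t((335,217),(232,120)))
print("cu shoulders", t((237,345),(250,172)), t((383,334),(198,298)))
print("rack corners",[onz(d,260+a/5,230+b/5,.0) for a,b in[(102,397),(415,493)]])
crop("scene0",110,215,220,310,6,"c5");crop("side0",320,120,380,170,10,"c6")
```

```text
scene
[[ 0.4878 -0.0917  0.144 ]
 [ 0.6846 -0.1023  0.144 ]
 [ 0.6967  0.0648  0.144 ]
 [ 0.5251  0.0735  0.144 ]] [ 0.59856008 -0.01393498  0.144     ]
side
[[ 0.6821 -0.1014  0.144 ]
 [ 0.483  -0.091   0.144 ]
 [ 0.4921  0.0844  0.144 ]
 [ 0.6866  0.0756  0.144 ]] [ 0.58599161 -0.00809115  0.144     ]
wrist
[[ 0.4937  0.0749  0.144 ]
 [ 0.6912  0.0662  0.144 ]
 [ 0.535  -0.094   0.144 ]
 [ 0.6856 -0.0976  0.144 ]]
knob [ 0.58402375 -0.01144307  0.182     ] [ 0.58540054 -0.01733105  0.182     ] [ 0.58954483 -0.01271301  0.182     ]
cu top [0.57547696 0.34950795 0.18081776]
cu shoulders [0.56498622 0.31127159 0.08990928] [0.5863628  0.39346561 0.09217991]
rack corners [array([0.63776041, 0.40146252, 0.        ]), array([0.46746305, 0.44250021, 0.        ])]
```

View pics/c5.png

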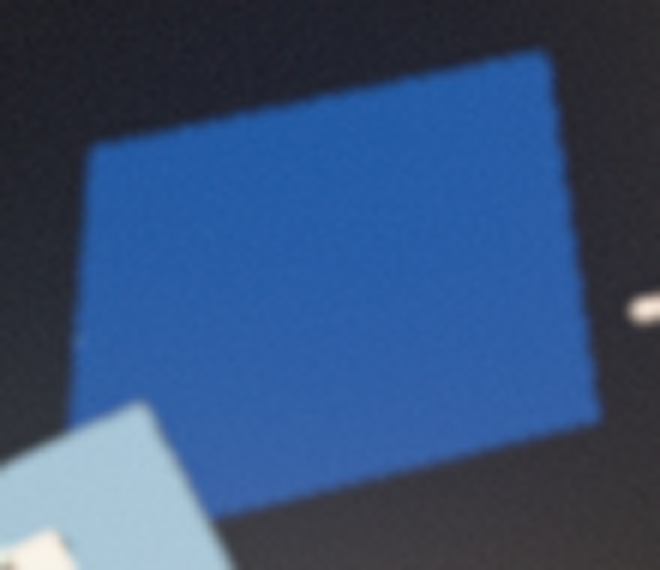

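Run:
```python
from h import *
from scipy.optimize import least_squares
s=load("scene0");d=load("side0");w=load("wrist0")
P=[onz(s,110+a/6,215+b/6,.003)[:2] for a,b in [(95,147),(547,50),(600,422)]]
print(np.round(P,4),np.linalg.norm(P[0]-P[1]),np.linalg.norm(P[1]-P[2]), "mat c",(P[0]+P[2])/2, np.degrees(np.arctan2(*(P[2]-P[1])[::-1])))
print("bottle cap top",tri(ray(s,246,277),ray(d,263,138)),"tissue box corner",tri(ray(s,110+145/6,215+400/6),ray(s,110+145/6,215+400/6)) if 0 else onz(s,134,281.7,.1))
print("instrument top near corners",onz(s,279,281,.15),onz(s,402,247,.15))
for z in (.12,.144):
  pass
# cover rect fit using side+scene, size fixed
obs=[(s,[(253.6,190),(268.4,239.4),(337,225)],[(-1,-1),(1,-1),(1,1)]),(d,[(286.3,151.3),(345,156.7),(340.8,193),(277.2,187)],[(1,-1),(-1,-1),(-1,1),(1,1)]),(w,[(165,113),(406,119)],[(-1,1),(1,1)])]
def f(p):
  r=[]
  for c,px,sg in obs:
    for q,(a,b) in zip(px,sg):
      X=[p[0]+np.cos(p[2])*a*.0995-np.sin(p[2])*b*.0845,p[1]+np.sin(p[2])*a*.0995+np.cos(p[2])*b*.0845,.144]
      r+=list(proj(c,X,c is w)-q)
  return r
o=least_squares(f,[.587,-.012,0],x_scale=[.1,.1,.1],loss='soft_l1');print(o.x,np.degrees(o.x[2]),np.round(o.fun,1))
```

```text
[[ 0.3965 -0.4556]
 [ 0.4048 -0.2473]
 [ 0.6473 -0.2566]] 0.20848735481322694 0.2426087634732133 mat c [ 0.52189699 -0.3561194 ] -2.212565858820501
bottle cap top [ 0.77420801 -0.17399823  0.14084352] tissue box corner [ 0.66114146 -0.40737497  0.1       ]
instrument top near corners [ 0.81603655 -0.11378715  0.15      ] [0.82245187 0.1705243  0.15      ]
[ 0.58829414 -0.01358311 -0.04592835] -2.6315006597261363 [-0.9 -0.4 -0.2 -0.2 -0.2 -1.5 -0.4 -0.2 -0.6 -0.5 -0.1 -2.1 -1.1 -2.2
 -0.9 -0.5  0.5 -0.1]
```

View pics/c6.png

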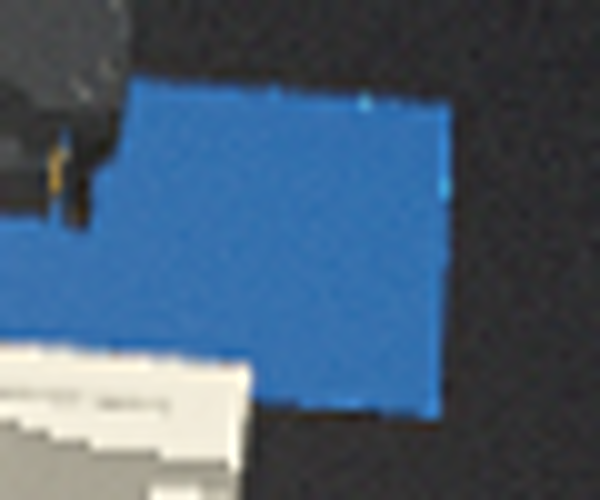

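Candidates for the electrode, in scene pixels:
- **Copper sheet with red head, in the rack:** (415,170). This is the one described.
- **Purple sheet with red head:** (374,135) and (464,155). Both are decoys.
- **Steel sheet with black head, in the rack:** (407,155).

The crop confirms the copper colour, so that choice stands. Next I move over the knob.

send_rows(moves=[0,0,0,-1.9,-0.7,0,1,0,0,0,-1.8,-0.6,0,1,0,0,0,0,0,-1.5,1,0,0,0,0,0,-2,1,0,0,0,0,0,-2,1,0,0,0,0,0,-1.5,1,0,0,0,0,0,0,1,0,0,0,0,0,0,1])

```text
time_s: 0.95
position: [0.5879, -0.013, 0.1524]
tcp_rot: [[0.0, 1.0, -0.001], [1.0, -0.0, 0.0], [0.0, -0.001, -1.0]]
force: [-0.0, -0.1, 0.2]
opening: 0.999
```

Run:
```python
from h import *
snap("wrist","w1");snap("side","s1");crop("side","1",0,0,0,0) if 0 else None
crop("s1",260,120,360,220,6,"s1c");s=read_state();print(s['position'],s['force'])
```

```text
[ 0.58869268 -0.01309603  0.15342837] [-0.10895499 -0.20607161  0.35011422]
```

View pics/s1c.png

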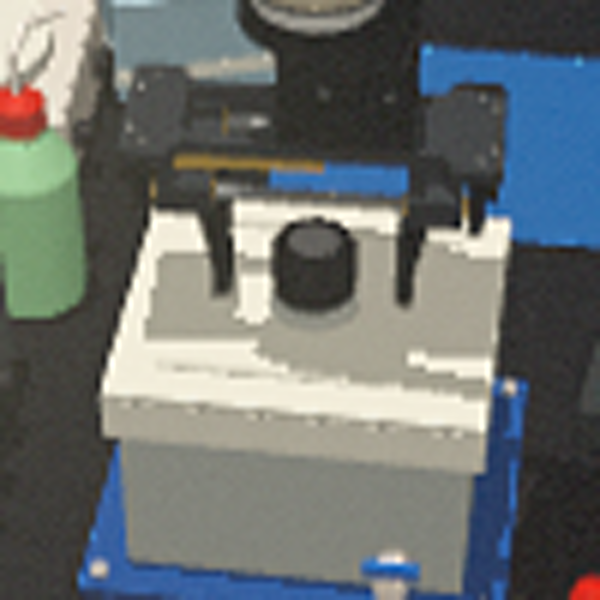

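View pics/w1.png

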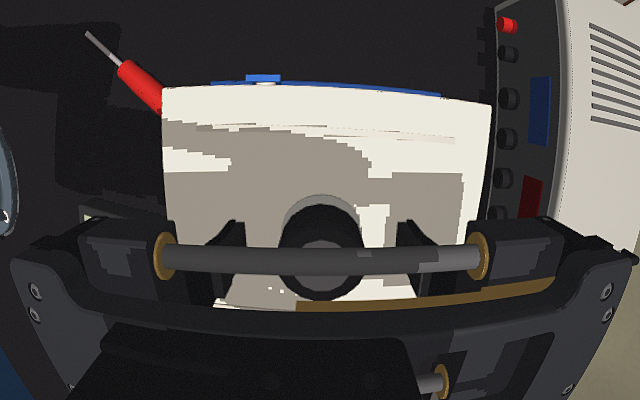

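The knob (side crop at 315,265) lies between the two fingertips, and the fingers clear the cover top. I close on it now.

send_rows(moves=[0,0,0,0,0,0,-1,0,0,0,0,0,0,-1,0,0,0,0,0,0,-1,0,0,0,0,0,0,-1,0,0,0,0,0,0,-1,0,0,0,0,0,0,-1,0,0,0,0,0,0,-1,0,0,0,0,0,0,-1])

```text
time_s: 1.85
position: [0.588, -0.013, 0.1526]
tcp_rot: [[0.0, 1.0, 0.0], [1.0, -0.0, 0.0], [0.0, 0.0, -1.0]]
force: [0.1, -0.4, 0.6]
opening: 0.506
```

send_rows(moves=[0,0,0,0,0,0.1,-1,0,0,0,0,0,0.1,-1,0,0,0,0,0,0,-1])

```text
time_s: 2.15
position: [0.5875, -0.0129, 0.1541]
tcp_rot: [[-0.0, 1.0, -0.001], [1.0, 0.0, 0.0], [0.0, -0.001, -1.0]]
force: [-0.7, 0.1, -3.1]
opening: 0.503
```

send_rows(moves=[0,0,0,0,0,0.1,-1,0,0,0,0,0,0,-1])

```text
time_s: 2.35
position: [0.5879, -0.0129, 0.1555]
tcp_rot: [[-0.0, 1.0, -0.0], [1.0, 0.0, 0.0], [0.0, -0.0, -1.0]]
force: [0.2, 0.1, -3.6]
opening: 0.507
```

send_rows(moves=[0,0,0,0,0,0.1,-1,0,0,0,0,0,0,-1])

```text
time_s: 2.55
position: [0.5881, -0.013, 0.1567]
tcp_rot: [[-0.0, 1.0, 0.0], [1.0, 0.0, -0.0], [-0.0, 0.0, -1.0]]
force: [-0.7, 0.0, -3.4]
opening: 0.505
```

send_rows(moves=[0,0,0,0,0,0.1,-1,0,0,0,0,0,0,-1])

```text
time_s: 2.75
position: [0.5881, -0.013, 0.1577]
tcp_rot: [[-0.0, 1.0, 0.0], [1.0, 0.0, -0.0], [-0.0, 0.0, -1.0]]
force: [-0.2, 0.6, -3.9]
opening: 0.505
```

send_rows(moves=[0,0,0,0,0,0.1,-1,0,0,0,0,0,0.1,-1,0,0,0,0,0,0,-1])

```text
time_s: 3.05
position: [0.5881, -0.013, 0.1597]
tcp_rot: [[-0.0, 1.0, 0.0], [1.0, 0.0, -0.0], [-0.0, 0.0, -1.0]]
force: [0.3, -0.5, -4.5]
opening: 0.507
```

Run:
```python
from h import *
snap("side","s2");crop("s2",260,120,360,220,6,"s2c");s=read_state();print(s['position'],s['force'])
```

```text
[ 0.58805953 -0.01298365  0.15965418] [-0.31528756  0.91024021 -2.95196672]
```

View pics/s2c.png

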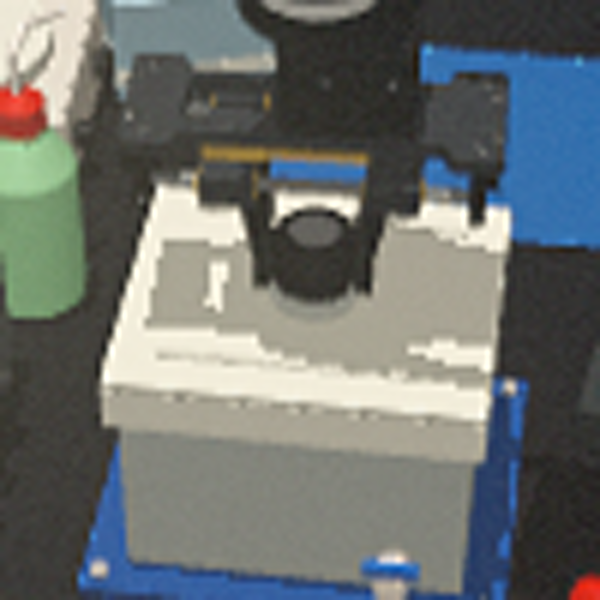

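The cover rises at a steady force of about 4 N, which is just its weight, so the clamp is off and the knob needs no turn. I raise it further and check the tissue box near the mat.

send_rows(moves=[0,0,0,0,0,0.5,-1,0,0,0,0,0,1,-1,0,0,0,0,0,1.5,-1,0,0,0,0,0,2,-1,0,0,0,0,0,2,-1,0,0,0,0,0,1,-1,0,0,0,0,0,0,-1])

```text
time_s: 3.8
position: [0.5892, -0.0132, 0.2418]
tcp_rot: [[-0.0, 1.0, 0.005], [1.0, 0.0, -0.001], [-0.001, 0.005, -1.0]]
force: [-0.1, 0.0, -2.6]
opening: 0.508
```

Run:
```python
from h import *
snap("side","s3");snap("scene","sc3");crop("s3",220,60,400,210,4,"s3c");crop("sc3",0,200,240,400,3,"sc3c")
```

```text
(no output)
```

View pics/s3c.png

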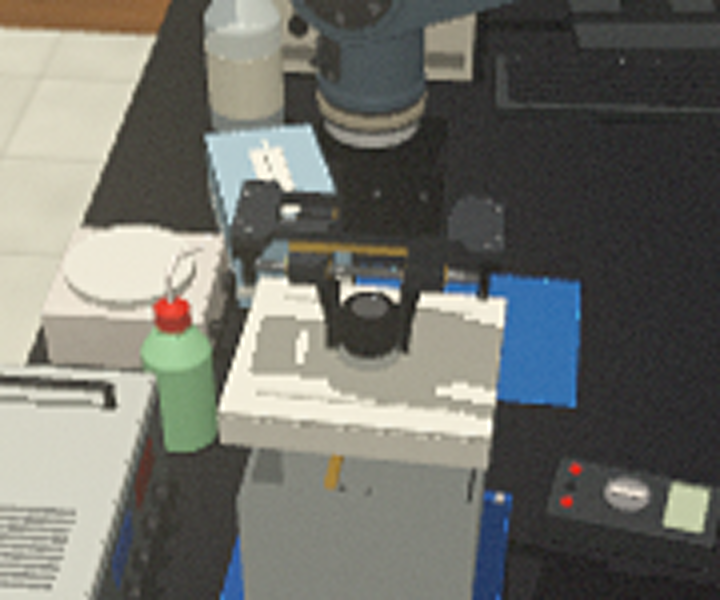

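View pics/sc3.png

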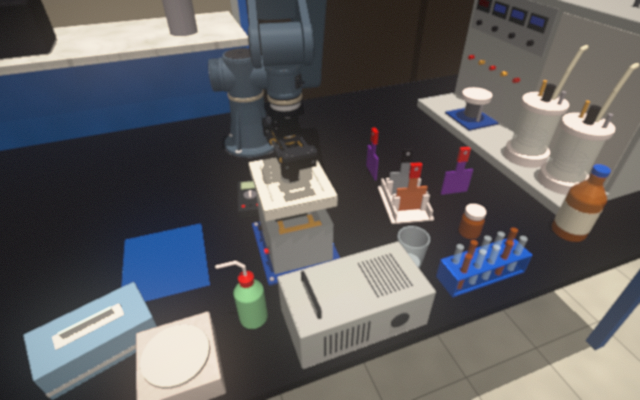

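send_rows(moves=[0,0,0,-0.3,-1.5,0,-1,0,0,0,-0.6,-3,0,-1,0,0,0,-0.8,-3.7,0,-1,0,0,0,-0.8,-3.7,0,-1,0,0,0,-0.8,-3.7,0,-1,0,0,0,-0.8,-3.7,0,-1,0,0,0,-0.8,-3.7,0,-1,0,0,0,-0.8,-3.7,0,-1,0,0,0,-0.8,-3.5,0,-1,0,0,0,-0.5,-2.5,0,-1,0,0,0,-0.3,-1,0,-1,0,0,0,0,0,0,-1,0,0,0,0,0,0,-1])

```text
time_s: 5.2
position: [0.5145, -0.3487, 0.2388]
tcp_rot: [[0.0, 1.0, -0.001], [1.0, -0.0, 0.002], [0.002, -0.001, -1.0]]
force: [0.3, 1.7, -3.2]
opening: 0.508
```

Run:
```python
from h import *
snap("side","s4");snap("scene","sc4");snap("wrist","w4");crop("s4",240,80,380,200,5,"s4c");crop("sc4",0,180,240,380,3,"sc4c");print(read_state()['position'],read_state()['force'])
```

```text
[ 0.51524176 -0.34824452  0.2394319 ] [ 0.4054228   0.31246007 -2.54550613]
```

View pics/s4c.png

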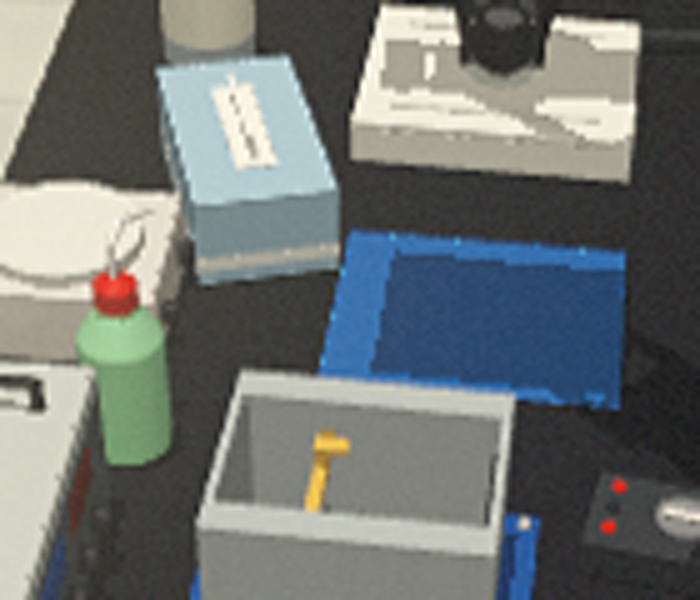

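View pics/sc4c.png

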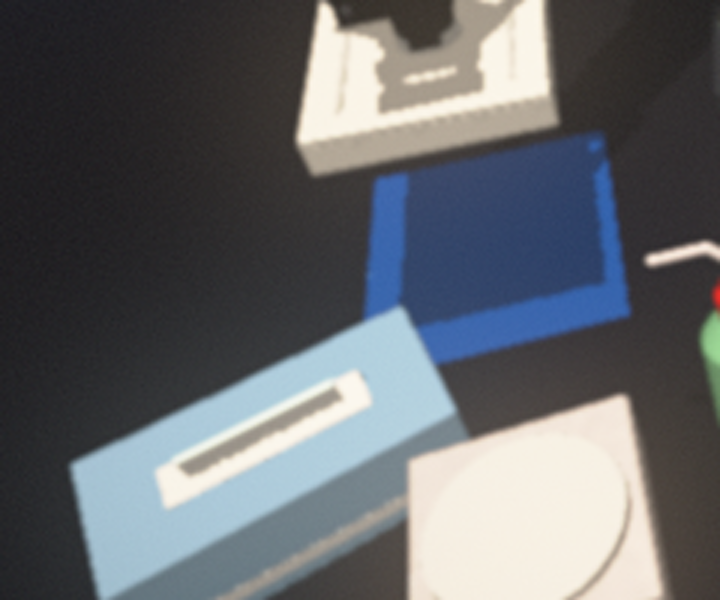

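View pics/w4.png

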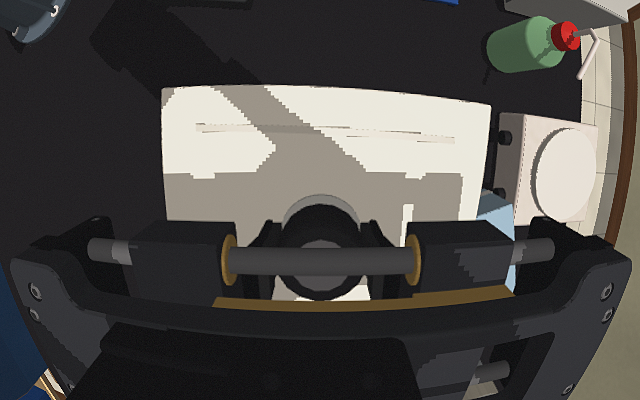

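Run:
```python
from h import *
s=load("sc4");d=load("s4")
print("box",tri(ray(s,133.7,282),ray(d,307.6,118)), onz(d,240+340/5,80+265/5,0))
M=[onz(d,240+a/5,80+b/5,.003) for a,b in[(347,232),(625,252),(618,408),(320,372)]]
print(np.round(M,4),(M[0]+M[2])/2)
# cover top corners now; z = .144+.0865
z=.144+(.2394-.1526)
C=[onz(d,240+a/5,80+b/5,z) for a,b in[(382,5),(640,22),(634,142),(352,120)]];print(np.round(C,4))
C=[onz(s,a/3,180+b/3,z) for a,b in[(297,140),(557,95)]];print(np.round(C,4))
```

```text
box [ 0.63852644 -0.41471733  0.07598713] [ 0.63731888 -0.41693133  0.        ]
[[ 0.6353 -0.462   0.003 ]
 [ 0.3948 -0.4556  0.003 ]
 [ 0.404  -0.2441  0.003 ]
 [ 0.6396 -0.2668  0.003 ]] [ 0.51963664 -0.35301424  0.003     ]
[[ 0.6061 -0.4351  0.2308]
 [ 0.4081 -0.4297  0.2308]
 [ 0.4162 -0.2578  0.2308]
 [ 0.6148 -0.2665  0.2308]]
[[ 0.6079 -0.4376  0.2308]
 [ 0.6242 -0.2636  0.2308]]
```

send_rows(moves=[0,0,0,0,-0.4,-1,-1,0,0,0,0,0,-2.5,-1,0,0,0,0,0,-3,-1,0,0,0,0,0,-3,-1,0,0,0,0,0,-3,-1,0,0,0,0,0,-3,-1,0,0,0,0,0,-2,-1,0,0,0,0,0,-1,-1,0,0,0,0,0,-0.5,-1,0,0,0,0,0,-0.2,-1,0,0,0,0,0,0,-1,0,0,0,0,0,0,-1])

```text
time_s: 6.55
position: [0.5157, -0.3546, 0.0487]
tcp_rot: [[-0.0, 1.0, 0.002], [1.0, 0.0, -0.002], [-0.002, 0.002, -1.0]]
force: [0.3, -0.4, -3.1]
opening: 0.506
```

send_rows(moves=[0,0,0,0,0,-0.1,-1,0,0,0,0,0,-0.1,-1,0,0,0,0,0,0,-1])

```text
time_s: 6.85
position: [0.515, -0.354, 0.0457]
tcp_rot: [[0.0, 1.0, 0.0], [1.0, -0.0, -0.0], [-0.0, 0.0, -1.0]]
force: [0.2, -0.4, -3.7]
opening: 0.509
```

send_rows(moves=[0,0,0,0,0,-0.1,-1,0,0,0,0,0,-0.1,-1,0,0,0,0,0,0,-1])

```text
time_s: 7.15
position: [0.515, -0.354, 0.0436]
tcp_rot: [[0.0, 1.0, 0.0], [1.0, -0.0, -0.0], [-0.0, 0.0, -1.0]]
force: [0.2, -0.1, -3.6]
opening: 0.504
```

send_rows(moves=[0,0,0,0,0,-0.1,-1,0,0,0,0,0,0,-1])

```text
time_s: 7.35
position: [0.515, -0.354, 0.0435]
tcp_rot: [[-0.0, 1.0, 0.0], [1.0, 0.0, -0.0], [-0.0, 0.0, -1.0]]
force: [-1.9, 0.3, 4.4]
opening: 0.509
```

It has landed. I release it and rise.

send_rows(moves=[0,0,0,0,0,0,1,0,0,0,0,0,0,1,0,0,0,0,0,0,1,0,0,0,0,0,0,1,0,0,0,0,0,0,1,0,0,0,0,0,0,1,0,0,0,0,0,1,1,0,0,0,0,0,3,1,0,0,0,0,0,4,1,0,0,0,0,0,4,1,0,0,0,0,0,4,1,0,0,0,0,0,4,1,0,0,0,0,0,3,1,0,0,0,0,0,1,1,0,0,0,0,0,0,1])

```text
time_s: 8.85
position: [0.5155, -0.3544, 0.2845]
tcp_rot: [[-0.0, 1.0, 0.003], [1.0, 0.0, -0.003], [-0.003, 0.003, -1.0]]
force: [-0.4, -0.6, -0.7]
opening: 1.004
```

Run:
```python
from h import *
snap("side","s5");snap("scene","sc5");snap("wrist","w5");crop("s5",240,80,380,240,4,"s5c");crop("sc5",100,150,360,300,3,"sc5c");print(read_state()['position'])
```

```text
[ 0.51396492 -0.3530188   0.28031181]
```

View pics/s5c.png

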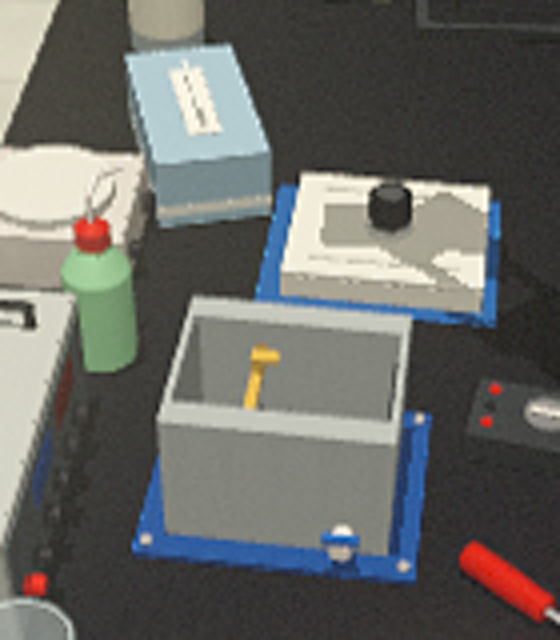

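View pics/sc5c.png

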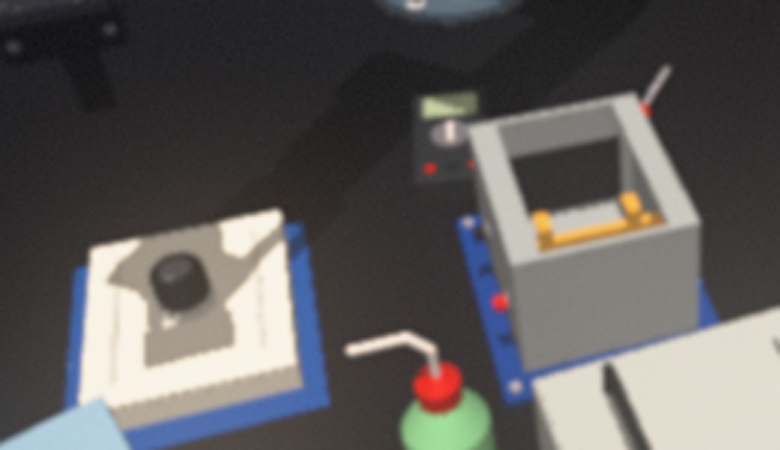

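The cover lies flat inside the mat, with blue showing on all four sides. The cell is open, with its brass bar and clips at the rear (+x world). Next I look into the cell from above on the way to the rack.

send_rows(moves=[0,0,0,0.5,2,1,0.3,0,0,0,1,4,1,0.3,0,0,0,1.2,4.3,1,0.3,0,0,0,1.2,4.3,1,0.3,0,0,0,1.2,4.3,0,0.3,0,0,0,1.2,4.3,0,0.3,0,0,0,1,3,0,0.3,0,0,0,0.1,1,0,0.3,0,0,0,0,0,0,0.3,0,0,0,0,0,0,0.3,0,0,0,0,0,0,0.3])

```text
time_s: 10.1
position: [0.5886, -0.0832, 0.3223]
tcp_rot: [[0.002, 1.0, -0.001], [1.0, -0.002, -0.0], [-0.0, -0.001, -1.0]]
force: [0.0, 0.5, 0.4]
opening: 0.652
```

Run:
```python
from h import *
snap("wrist","w6");print(read_state()['position'],np.abs(read_state()['qvel']).max())
```

```text
[ 0.58866149 -0.08338047  0.3223477 ] 0.18972675872551475
```

View pics/w6.png

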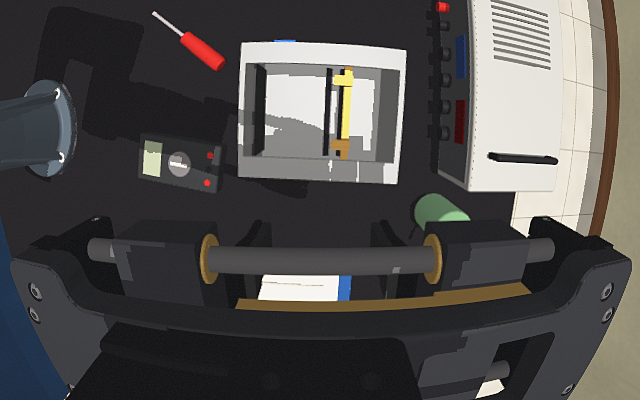

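Run:
```python
from h import *
crop("w6",225,30,420,195,4,"w6c")
```

```text
(no output)
```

View pics/w6c.png

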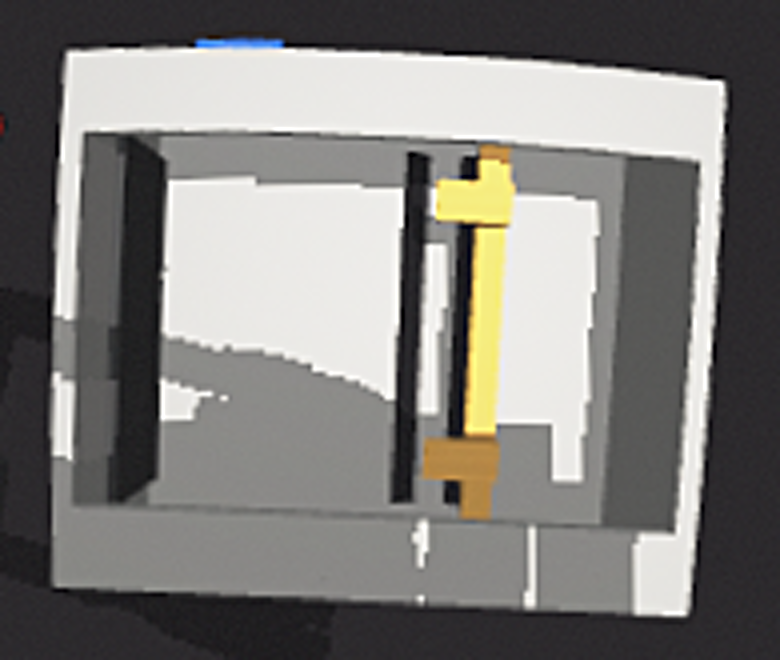

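```bash
cat > cell.py <<'E'
from h import *
from scipy.optimize import least_squares
w=load("w6")
px=[(66,48),(727,82),(690,615),(52,585)];sg=[(-1,1),(1,1),(1,-1),(-1,-1)]
px=[(225+a/4,30+b/4) for a,b in px]
def L2W(p,l): 
    c,s=np.cos(p[2]),np.sin(p[2]); return np.array([p[0]+c*l[0]-s*l[1],p[1]+s*l[0]+c*l[1],l[2]])
if __name__=="__main__":
  f=lambda p:np.ravel([proj(w,L2W(p,(a*.093,b*.078,.138)),True)-q for q,(a,b) in zip(px,sg)])
  o=least_squares(f,[.588,-.0135,0]);print(o.x,np.degrees(o.x[2]),np.round(o.fun,1))
  p=o.x; c,s=np.cos(p[2]),np.sin(p[2])
  def loc(u,v,z):
    q=onz(w,225+u/4,30+v/4,z,True); d=q[:2]-p[:2]; return np.round([1e3*(c*d[0]+s*d[1]),1e3*(-s*d[0]+c*d[1])],1)
  for n,u,v,z in [("clipL",436,200,.112),("clipR",424,458,.112),("rib1 back L",429,160,.026),("rib1 back R",412,500,.026),("rib2 frontL",461,160,.026),("rib2front R",447,500,.026),("rib2front mid",455,340,.026),("bar front mid",468,340,.098)]: print(n,loc(u,v,z))
E
python3 cell.py
```

```text
[ 0.58873671 -0.01299181 -0.0496589 ] -2.8452456268712547 [ 0.5  0.2 -0.2 -0.2 -0.7  0.   0.5  0. ]
clipL [13.6 38.6]
clipR [ 14.  -39.5]
rib1 back L [13.4 62.2]
rib1 back R [ 13.7 -64.7]
rib2 frontL [25.1 62.9]
rib2front R [ 26.7 -64.1]
rib2front mid [26.3 -4.2]
bar front mid [26.2 -3.2]
```

send_rows(moves=[0,0,0,0,2,0,0.3,0,0,-2,0,4,0,0.3,0,0,-2,0,4.5,0,0.3,0,0,-2,-0.2,4.5,0,0.3,0,0,-2,-0.3,4.5,0,0.3,0,0,-2,-0.3,4.5,0,0.3,0,0,-2,-0.3,4.5,0,0.3,0,0,-2,-0.3,4,0,0.3,0,0,0,0,2,0,0.3,0,0,0,0,1,0,0.3,0,0,0,0,0,0,0.3,0,0,0,0,0,0,0.3,0,0,0,0,0,0,0.3])

```text
time_s: 11.45
position: [0.5754, 0.2713, 0.3225]
tcp_rot: [[0.244, 0.97, -0.0], [0.97, -0.244, -0.001], [-0.001, -0.0, -1.0]]
force: [-0.1, 0.1, 0.8]
opening: 0.652
```

Run:
```python
from h import *
snap("wrist","w7");print(read_state()['position'],np.abs(read_state()['qvel']).max())
```

```text
[0.57538137 0.27141899 0.32259998] 0.2841966765740772
```

View pics/w7.png

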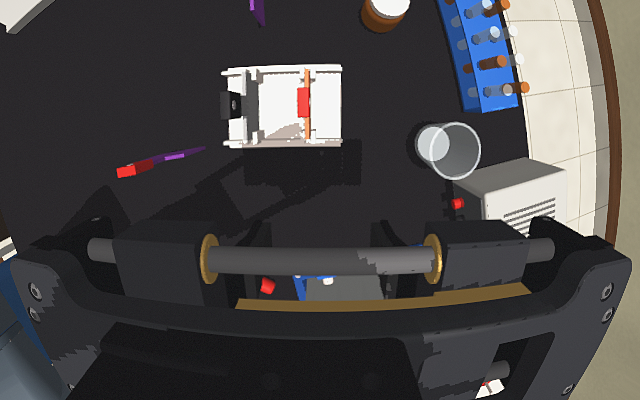

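Run:
```python
from h import *
crop("w7",210,55,360,165,5,"w7c")
```

```text
(no output)
```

View pics/w7c.png

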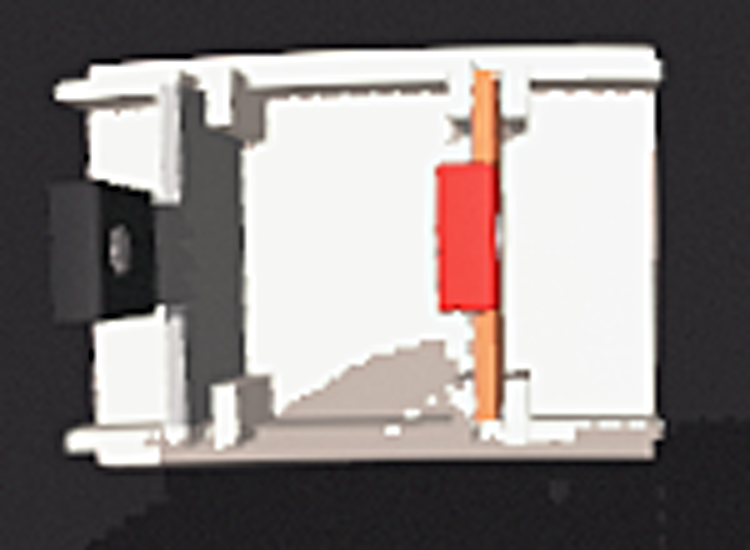

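Run:
```python
from h import *
from scipy.optimize import least_squares
from cell import L2W
w=load("w7");s=load("sc5");d=load("s5")
px=[(437,163),(498,165),(498,310),(439,310)];sg=[(-1,1),(1,1),(1,-1),(-1,-1)]
px=[(210+a/5,55+b/5) for a,b in px]
sh=[((484,68),(0,.045)),((487,420),(0,-.045))]
def f(p):
  r=[proj(w,L2W(p,(a*.006,b*.015,p[3])),True)-q for q,(a,b) in zip(px,sg)]
  r+=[proj(w,L2W(p,(*l,p[3]-.083)),True)-np.array([210+q[0]/5,55+q[1]/5]) for q,l in sh]
  r+=[proj(s,L2W(p,(0,0,p[3])))-(350+335/5,120+217/5), proj(d,L2W(p,(0,0,p[3])))-(260+232/5,230+120/5)]
  return np.ravel(r)
o=least_squares(f,[.575,.35,-.24,.18]);print(o.x,np.degrees(o.x[2]),np.round(o.fun,1))
for z in(.172,.176,.18):
  o=least_squares(lambda p:f([*p,z])[:12],[.575,.35,-.24]);print(z,o.x,np.degrees(o.x[2]),o.cost,np.round(o.fun,1))
```

```text
[ 0.57816297  0.35205197 -0.24252497  0.18098266] -13.89565718340786 [-0.3 -0.3 -0.1 -0.9  0.1  0.6 -0.4  0.8  0.1 -0.1  0.   1.1 -0.3 -0.8
 -2.9  2.1]
0.172 [ 0.57793357  0.35253881 -0.24257005] -13.898239939426382 0.3527764181877157 [ 0.  -0.  -0.1 -0.6  0.   0.  -0.1  0.2  0.2  0.5  0.   0.1]
0.176 [ 0.57810883  0.3523886  -0.24251589] -13.89513707746122 0.601338634140662 [-0.1 -0.2 -0.1 -0.8  0.1  0.2 -0.2  0.3  0.2  0.1  0.1  0.5]
0.18 [ 0.57828415  0.35223835 -0.2424606 ] -13.891969182888573 1.2950550802139844 [-0.1 -0.4 -0.  -1.   0.2  0.4 -0.3  0.5  0.2 -0.2  0.1  0.8]
```

send_rows(moves=[0,0,0,0.1,2,0,0.3,0,0,0,0.1,3,0,0.3,0,0,0,0,2.1,0,0.3,0,0,0,0,1,0,0.3,0,0,0,0,0,-2,0.3,0,0,0,0,0,-3,0.3,0,0,0,0,0,-3,0.3,0,0,0,0,0,-3,0.3,0,0,0,0,0,0,0.3,0,0,0,0,0,0,0.3])

```text
time_s: 12.5
position: [0.577, 0.3541, 0.2125]
tcp_rot: [[0.242, 0.97, -0.001], [0.97, -0.242, -0.001], [-0.001, -0.001, -1.0]]
force: [-0.2, 1.5, 0.0]
opening: 0.646
```

Run:
```python
from h import *
snap("wrist","w8");snap("side","s8");crop("s8",270,210,370,310,6,"s8c");snap("scene","sc8");crop("sc8",340,110,480,230,5,"sc8c");print(read_state()['position'],np.abs(read_state()['qvel']).max())
```

```text
[0.57838804 0.35464455 0.21500025] 0.26355245034841385
```

View pics/w8.png

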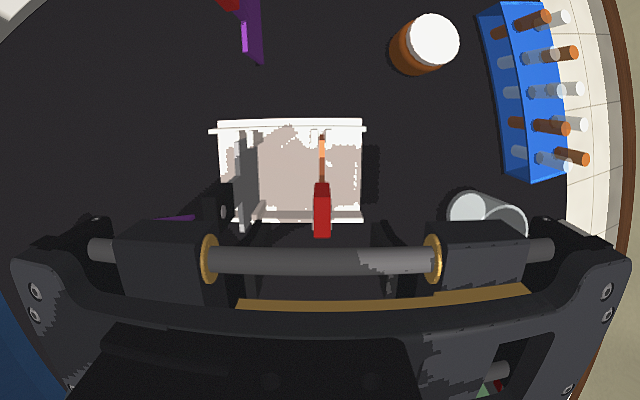

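View pics/s8c.png

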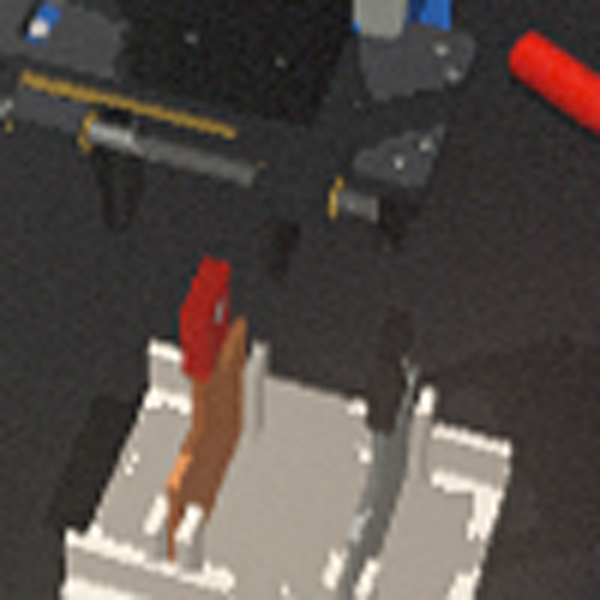

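View pics/sc8c.png

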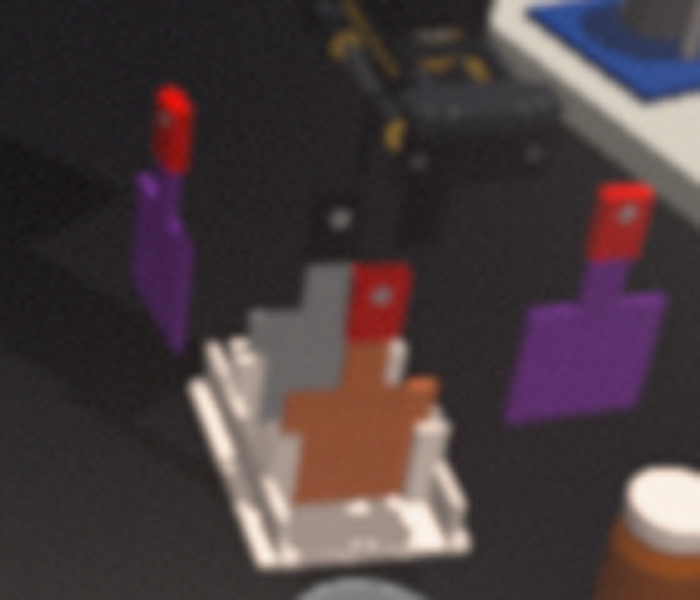

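The red head sits midway between the fingers (wrist 322,215), and the copper sheet below it confirms the choice. I descend and grip.

send_rows(moves=[0,0,0,0,0,-2,0.3,0,0,0,0,0,-2.5,0.3,0,0,0,0,0,-2,0.3,0,0,0,0,0,-1,0.3,0,0,0,0,0,0,0.3,0,0,0,0,0,0,0.3])

```text
time_s: 13.25
position: [0.578, 0.3545, 0.139]
tcp_rot: [[0.242, 0.97, 0.002], [0.97, -0.242, 0.001], [0.001, 0.002, -1.0]]
force: [0.9, -0.4, 0.2]
opening: 0.656
```

send_rows(moves=[0,0,0,0,0,0,-1,0,0,0,0,0,0,-1,0,0,0,0,0,0,-1,0,0,0,0,0,0,-1,0,0,0,0,0,0,-1,0,0,0,0,0,0,-1,0,0,0,0,0,0,-1,0,0,0,0,0,0,-1,0,0,0,0,0,0,-1])

```text
time_s: 14.15
position: [0.577, 0.3541, 0.1375]
tcp_rot: [[0.242, 0.97, 0.0], [0.97, -0.242, 0.0], [0.0, 0.0, -1.0]]
force: [0.2, 1.5, -0.2]
opening: 0.135
```

send_rows(moves=[0,0,0,0,0,0.3,-1,0,0,0,0,0,0.7,-1,0,0,0,0,0,1,-1,0,0,0,0,0,1.5,-1,0,0,0,0,0,1.5,-1,0,0,0,0,0,1.5,-1,0,0,0,0,0,1.5,-1,0,0,0,0,0,1,-1,0,0,0,0,0,0,-1])

```text
time_s: 15.05
position: [0.5782, 0.3546, 0.2304]
tcp_rot: [[0.242, 0.97, 0.005], [0.97, -0.242, 0.002], [0.003, 0.004, -1.0]]
force: [1.4, -0.5, -3.9]
opening: 0.14
```

send_rows(moves=[0,0,0,0,0,1,-1,0,0,0,0,0,2,-1,0,0,0,0,0,2,-1,0,0,0,0,0,2,-1,0,0,0,0,0,1.5,-1,0,0,0,0,0,0.5,-1,0,0,0,0,0,0,-1])

```text
time_s: 15.75
position: [0.577, 0.3541, 0.318]
tcp_rot: [[0.242, 0.97, 0.001], [0.97, -0.242, 0.0], [0.0, 0.001, -1.0]]
force: [-0.2, 0.2, -3.3]
opening: 0.133
```

Run:
```python
from h import *
snap("side","s9");snap("scene","sc9");crop("s9",240,140,400,320,4,"s9c");crop("sc9",320,60,480,230,4,"sc9c");s=read_state();print(s['position'],s['force'],s['moment'],s['joint_positions'])
```

```text
[0.57630595 0.3537315  0.31626313] [-0.41965577  0.55754133 -3.98435213] [-0.02696904  0.0036414  -0.00627061] [ 2.20938249e+01  2.99328772e+01  6.72287968e+01 -1.13979408e-03
  8.29861596e+01  3.60954551e+01]
```

View pics/s9c.png

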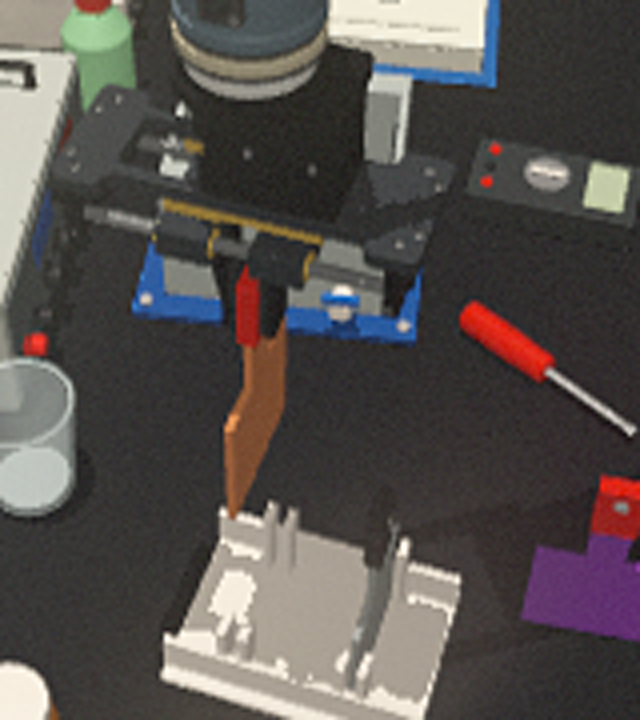

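View pics/sc9c.png

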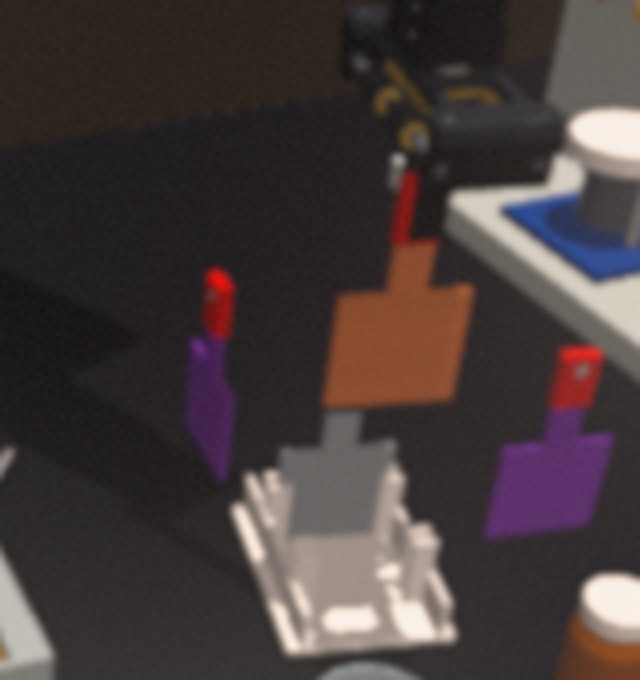

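Run:
```python
from h import *
s=load("sc9");d=load("s9")
T=lambda a,b: tri(ray(s,320+a[0]/4,60+a[1]/4),ray(d,240+b[0]/4,140+b[1]/4))
print("foot near",T((455,401),(233,516)),"shoulder near",T((472,290),(231,425)),"shoulder far",T((336,297),(283,320)))
p=np.array([.5765,.3538,.317]);a=np.radians(-13.9);y=np.array([-np.sin(a),np.cos(a),0])
for h in(.19,.18,.175,.17,.165): 
  z=p[2]+.019-.004-.145  # nominal
print("nominal foot z",z, "nominal near foot",p+.045*y,proj(s,[*(p+.045*y)[:2],z])*4-np.array([1280,240]),proj(d,[*(p+.045*y)[:2],z])*4-np.array([960,560]))
```

```text
foot near [0.5885459  0.39627556 0.1863471 ] shoulder near [0.58707879 0.3942686  0.27243084] shoulder far [0.56302908 0.30957938 0.26969449]
nominal foot z 0.18700000000000003 nominal near foot [0.58731026 0.39748224 0.317     ] [451.82309968 396.56427862] [230.66977507 520.52347526]
```

send_rows(moves=[0,0,0,-0.2,-1.5,0,-1,0,0,1,-0.5,-3,0,-1,0,0,2,-0.6,-3.8,0,-1,0,0,2,-0.6,-3.8,0,-1,0,0,2,-0.6,-3.8,0,-1,0,0,2,-0.6,-3.8,0,-1,0,0,1.1,-0.6,-3.8,0,-1,0,0,1,-0.6,-3.8,0,-1,0,0,0,-0.6,-3.8,0,-1,0,0,0,-0.5,-3,0,-1,0,0,0,-0.3,-1.5,0,-1,0,0,0,0,-0.6,0,-1,-0.2,-3,0,0,0,0,-1,-0.2,-4,0,0,0,0,-1,-0.2,-4,0,0,0,0,-1,-0.2,-4,0,0,0,0,-1,-0.1,-3,0,0,0,0,-1,0,0,0,0,0,0,-1,0,0,0,0,0,0,-1,0,0,0,0,0,0,-1])

```text
time_s: 17.85
position: [0.5205, -0.008, 0.3177]
tcp_rot: [[0.05, 0.95, 0.309], [0.999, -0.048, -0.016], [0.0, 0.309, -0.951]]
force: [0.0, 0.9, -3.6]
opening: 0.133
```

```bash
cat > plan.py <<'E'
from h import *
from cell import L2W
def report(h=.130,oy=-.0015):
    s=read_state(); p=s['position'];R=s['tcp_rot']; z=R[:,2]; yy=R[:,1]
    P=(.5887,-.0130,np.radians(-2.84)); c,sn=np.cos(P[2]),np.sin(P[2]); B=np.array([[c,sn,0],[-sn,c,0],[0,0,1]])
    # plate y axis: tool x or -x ; choose one near +world y
    px=R[:,0]*np.sign(R[1,0])
    foot=p+h*z+oy*px
    l=B@(foot-[P[0],P[1],0]); u=B@(-z); print("t",s['time_s'],"tcp",np.round(p,4),"foot local mm",np.round(l*1e3,1),"lean",np.degrees(np.arctan2(-u[0],u[2])).round(2),"roll",np.degrees(np.arctan2(u[1],u[2])).round(2),"yaw",np.degrees(np.arctan2(yy[1],yy[0])).round(2),"F",np.round(s['force'],1),"M",np.round(s['moment'],2),"op",round(s['opening'],3))
if __name__=="__main__": report()
E
python3 plan.py
python3 - <<'E'
from h import *
snap("side","s10");snap("scene","sc10");crop("s10",240,80,400,240,4,"s10c");crop("sc10",220,80,380,280,4,"sc10c");snap("wrist","w10")
E
```

```text
t 17.85 tcp [ 0.5205 -0.008   0.3177] foot local mm [-2.820e+01  1.000e-01  1.941e+02] lean 18.01 roll 0.01 yaw -2.9 F [ 0.   0.9 -3.6] M [-0.06  0.37 -0.01] op 0.133
```

View pics/s10c.png

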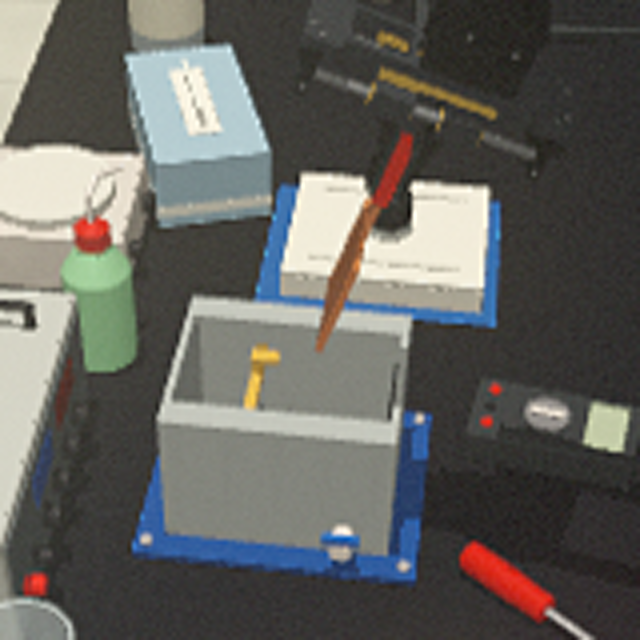

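View pics/sc10c.png

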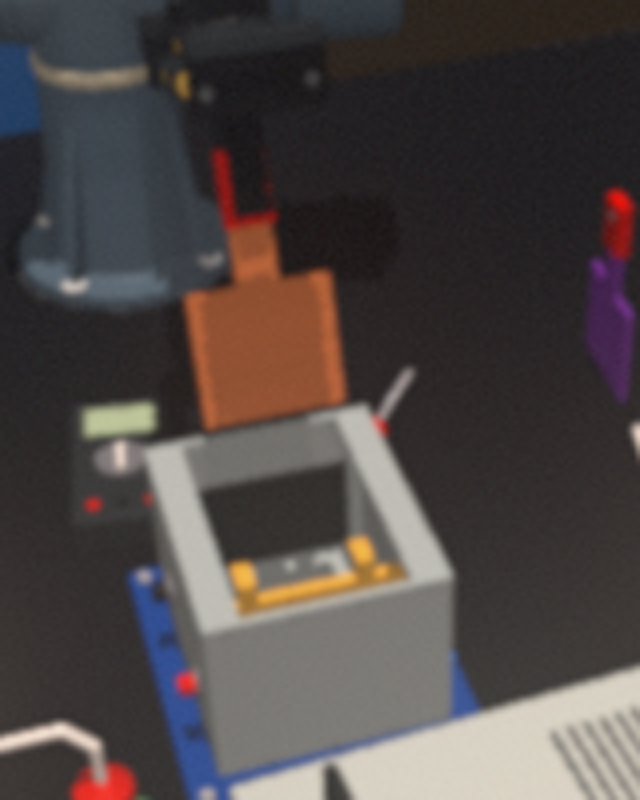

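View pics/w10.png

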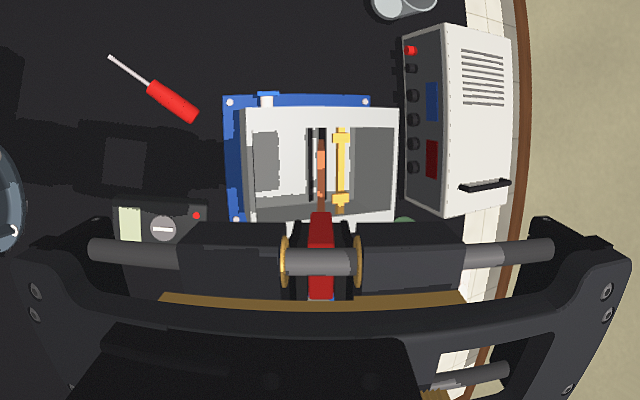

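Run:
```python
from h import *
from cell import L2W
P=(.5887,-.0130,np.radians(-2.84))
s=load("sc10");d=load("s10")
X=L2W(P,(-.0282,.045,.1941));Y=L2W(P,(-.0282,-.045,.1941))
print(proj(s,X),"obs 306.3,180.5",proj(s,Y),"obs 272,187",proj(d,X),"obs 320,167")
q=tri(ray(s,306.3,180.5),ray(d,320,167));c,sn=np.cos(P[2]),np.sin(P[2]);e=q-[P[0],P[1],0];print("local",c*e[0]+sn*e[1],-sn*e[0]+c*e[1],e[2])
```

```text
[305.98977664 180.38266111] obs 306.3,180.5 [271.44801594 187.11766734] obs 272,187 [318.95583086 167.95118983] obs 320,167
local -0.029612237681910892 0.04438985040257508 0.19505787488980195
```

send_rows(moves=[0,0,0,-0.85,0.04,0,-1,0,0,0,0,0,0,-1,0,0,0,0.32,-0.02,-1,-1,0,0,0,0.65,-0.03,-2,-1,0,0,0,0.65,-0.03,-2,-1,0,0,0,0.65,-0.03,-2,-1,0,0,0,0.65,-0.03,-2,-1,0,0,0,0.65,-0.03,-2,-1,0,0,0,0.65,-0.03,-2,-1,0,0,0,0.33,-0.02,-1,-1,0,0,0,0.16,-0.01,-0.5,-1,0,0,0,0,0,0,-1,0,0,0,0,0,0,-1,0,0,0,0,0,0,-1])

```text
time_s: 19.4
position: [0.559, -0.01, 0.1735]
tcp_rot: [[0.051, 0.949, 0.311], [0.999, -0.048, -0.016], [-0.0, 0.311, -0.95]]
force: [0.3, -0.2, -2.8]
opening: 0.138
```

```bash
python3 plan.py
python3 - <<'E'
from h import *
snap("side","s11");snap("scene","sc11");crop("s11",260,100,380,230,5,"s11c");crop("sc11",230,120,350,270,5,"sc11c")
E
```

```text
t 19.4 tcp [ 0.559  -0.01    0.1735] foot local mm [10.6 -0.  50. ] lean 18.13 roll 0.03 yaw -2.91 F [ 0.3 -0.2 -2.8] M [ 0.03  0.44 -0.06] op 0.138
```

View pics/s11c.png

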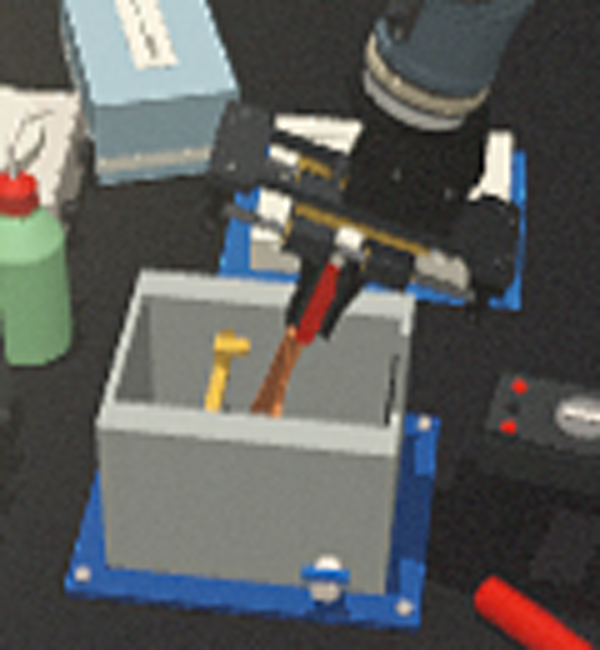

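View pics/sc11c.png

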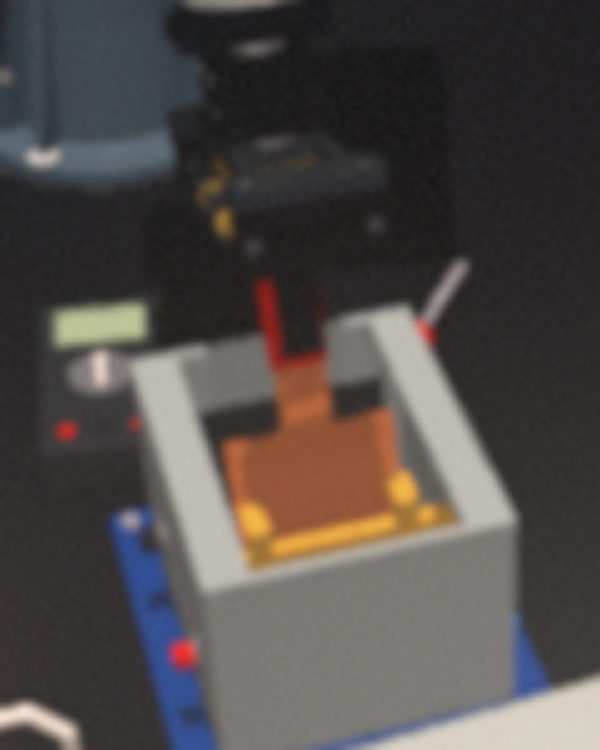

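send_rows(moves=[0,0,0,0.25,-0.01,-0.8,-1,0,0,0,0.25,-0.01,-0.8,-1,0,0,0,0.13,-0.01,-0.4,-1,0,0,0,0.1,0,-0.3,-1,0,0,0,0,0,0,-1,0,0,0,0,0,0,-1])

```text
time_s: 20.1
position: [0.5659, -0.0101, 0.1493]
tcp_rot: [[0.051, 0.95, 0.309], [0.999, -0.048, -0.015], [0.0, 0.309, -0.951]]
force: [0.3, 0.0, -4.0]
opening: 0.137
```

```bash
python3 plan.py
```

```text
t 20.1 tcp [ 0.5659 -0.0101  0.1493] foot local mm [17.2  0.2 25.7] lean 18.0 roll 0.0 yaw -2.92 F [ 0.3  0.  -4. ] M [-0.01  0.45 -0.03] op 0.137
```

send_rows(moves=[0,0,0,0.18,0,-0.1,-1,0,0,0,0.05,0,-0.15,-1,0,0,0,0.05,0,-0.15,-1,0,0,0,0,0,0,-1])

```text
time_s: 20.5
position: [0.5686, -0.0101, 0.1453]
tcp_rot: [[0.051, 0.95, 0.309], [0.999, -0.048, -0.015], [0.0, 0.309, -0.951]]
force: [0.2, 0.2, -3.2]
opening: 0.132
```

```bash
python3 plan.py
```

```text
t 20.5 tcp [ 0.5686 -0.0101  0.1453] foot local mm [20.   0.4 21.7] lean 18.0 roll 0.0 yaw -2.92 F [ 0.2  0.2 -3.2] M [0.   0.4  0.04] op 0.132
```

send_rows(moves=[0,0,0,0.03,0,-0.1,-1,0,0,0,0.03,0,-0.1,-1,0,0,0,0,0,0,-1])

```text
time_s: 20.8
position: [0.5692, -0.0101, 0.1434]
tcp_rot: [[0.051, 0.95, 0.309], [0.999, -0.048, -0.015], [0.0, 0.309, -0.951]]
force: [-0.5, -0.1, -2.9]
opening: 0.136
```

send_rows(moves=[0,0,0,0,0,-0.1,-1,0,0,0,0,0,0,-1])

```text
time_s: 21.0
position: [0.5692, -0.0101, 0.1424]
tcp_rot: [[0.051, 0.95, 0.309], [0.999, -0.048, -0.015], [0.0, 0.309, -0.951]]
force: [-0.1, -0.5, -3.1]
opening: 0.135
```

```bash
python3 plan.py
```

```text
t 21.0 tcp [ 0.5692 -0.0101  0.1424] foot local mm [20.5  0.4 18.8] lean 18.01 roll 0.01 yaw -2.92 F [-0.1 -0.5 -3.1] M [0.01 0.45 0.03] op 0.135
```

send_rows(moves=[0,0,0,0,0,-0.1,-1,0,0,0,0,0,0,-1])

```text
time_s: 21.2
position: [0.5694, -0.0102, 0.1418]
tcp_rot: [[0.051, 0.95, 0.309], [0.999, -0.048, -0.016], [0.0, 0.31, -0.951]]
force: [-1.2, 0.9, -1.0]
opening: 0.134
```

send_rows(moves=[0,0,0,0,0,-0.1,-1,0,0,0,0,0,0,-1])

```text
time_s: 21.4
position: [0.5694, -0.0101, 0.1416]
tcp_rot: [[0.051, 0.949, 0.31], [0.999, -0.048, -0.016], [0.0, 0.311, -0.951]]
force: [-3.6, -0.3, 6.2]
opening: 0.137
```

The foot is on the slot floor at about x=20.5 mm, with force rising at floor height. I swing in stages about the foot.

send_rows(moves=[0,0,0,0,0,0.15,-1,0.15,3,0,0.65,-0.03,0.19,-1,0.15,3,0,0.66,-0.03,0.16,-1,0.15,3,0,0.67,-0.03,0.12,-1,0,0,0,0,0,0,-1,0,0,0,0,0,0,-1])

```text
time_s: 22.0
position: [0.589, -0.011, 0.1462]
tcp_rot: [[0.051, 0.986, 0.157], [0.999, -0.05, -0.008], [0.0, 0.158, -0.988]]
force: [0.7, 0.6, -2.9]
opening: 0.132
```

```bash
python3 plan.py
```

```text
t 22.0 tcp [ 0.589  -0.011   0.1462] foot local mm [20.7  0.6 17.8] lean 9.07 roll -0.0 yaw -2.91 F [ 0.7  0.6 -2.9] M [ 0.02  0.11 -0.06] op 0.132
```

send_rows(moves=[0.15,3,0,0.67,-0.03,0.11,-1,0.15,3,0,0.68,-0.03,0.07,-1,0.15,3,0,0.68,-0.03,0.02,-1,0,0,0,0,0,0,-1,0,0,0,0,0,0,-1])

```text
time_s: 22.5
position: [0.6084, -0.0117, 0.1479]
tcp_rot: [[0.051, 0.999, -0.0], [0.999, -0.051, 0.0], [0.0, -0.0, -1.0]]
force: [-0.5, 0.2, -3.1]
opening: 0.135
```

```bash
python3 plan.py
```

```text
t 22.5 tcp [ 0.6084 -0.0117  0.1479] foot local mm [19.6  0.8 17.9] lean -0.0 roll -0.02 yaw -2.91 F [-0.5  0.2 -3.1] M [0.02 0.03 0.08] op 0.135
```

send_rows(moves=[0.07,1.5,0,0.34,-0.02,0,-1,0.07,1.5,0,0.34,-0.02,0,-1,0,0,0,0,0,0,-1,0,0,0,0,0,0,-1])

```text
time_s: 22.9
position: [0.6152, -0.0122, 0.1484]
tcp_rot: [[0.051, 0.997, -0.052], [0.999, -0.051, 0.003], [-0.0, -0.052, -0.999]]
force: [-0.5, 0.3, -3.5]
opening: 0.138
```

```bash
python3 plan.py;  python3 - <<'E'
from h import *
snap("side","s12");snap("scene","sc12");crop("s12",260,100,380,230,5,"s12c");crop("sc12",230,120,350,270,5,"sc12c")
E
```

```text
t 22.9 tcp [ 0.6152 -0.0122  0.1484] foot local mm [19.7  0.6 18.6] lean -2.99 roll -0.0 yaw -2.91 F [-0.5  0.3 -3.5] M [ 0.01 -0.13  0.01] op 0.138
```

View pics/s12c.png

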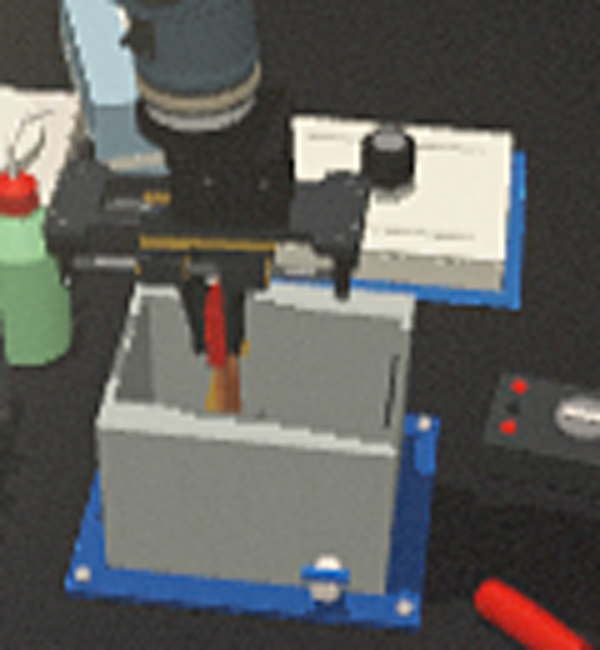

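View pics/sc12c.png

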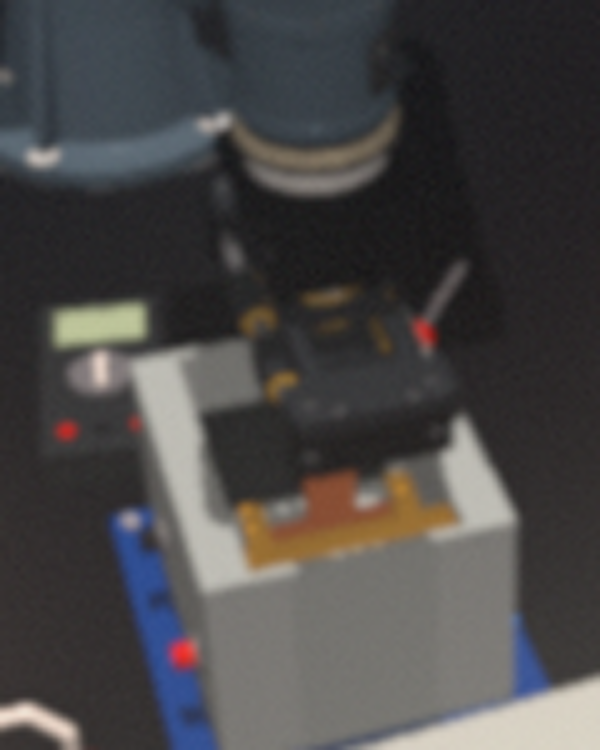

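send_rows(moves=[0.04,0.8,0,0.18,-0.01,-0.02,-1,0,0,0,0,0,-0.05,-1,0,0,0,0,0,0,-1])

```text
time_s: 23.3
position: [0.6166, -0.0123, 0.1477]
tcp_rot: [[0.051, 0.996, -0.069], [0.999, -0.05, 0.003], [-0.0, -0.07, -0.998]]
force: [-2.9, 1.0, -2.0]
opening: 0.136
```

```bash
python3 plan.py
```

```text
t 23.3 tcp [ 0.6166 -0.0123  0.1477] foot local mm [18.8  0.6 18. ] lean -3.99 roll -0.0 yaw -2.9 F [-2.9  1.  -2. ] M [0.05 0.74 0.02] op 0.136
```

send_rows(moves=[0,0,0,0,0,-0.05,-1,0,0,0,0,0,0,-1])

```text
time_s: 23.5
position: [0.6166, -0.0123, 0.1473]
tcp_rot: [[0.051, 0.996, -0.069], [0.999, -0.051, 0.003], [-0.0, -0.069, -0.998]]
force: [-5.0, 0.6, -0.7]
opening: 0.138
```

```bash
python3 plan.py
```

```text
t 23.5 tcp [ 0.6166 -0.0123  0.1473] foot local mm [18.8  0.6 17.6] lean -3.98 roll -0.0 yaw -2.9 F [-5.   0.6 -0.7] M [0.05 1.06 0.04] op 0.138
```

The plate touches both the bar and the floor. I release it and back out along the plate axis.

send_rows(moves=[0,0,0,0,0,0,-0.5,0,0,0,0,0,0,-0.2,0,0,0,0,0,0,0,0,0,0,0,0,0,0,0,0,0,0,0,0,0,0,0,0,0,0,0,0,0,0,0,0,0,0])

```text
invalid input
```

```bash
python3 plan.py
python3 - <<'E'
from h import *
snap("side","s13");snap("scene","sc13");crop("s13",260,100,380,230,5,"s13c");crop("sc13",230,120,350,270,5,"sc13c")
E
```

```text
t 23.5 tcp [ 0.6166 -0.0123  0.1473] foot local mm [18.8  0.6 17.6] lean -3.98 roll -0.0 yaw -2.9 F [-5.   0.6 -0.7] M [0.05 1.06 0.04] op 0.138
```

View pics/s13c.png

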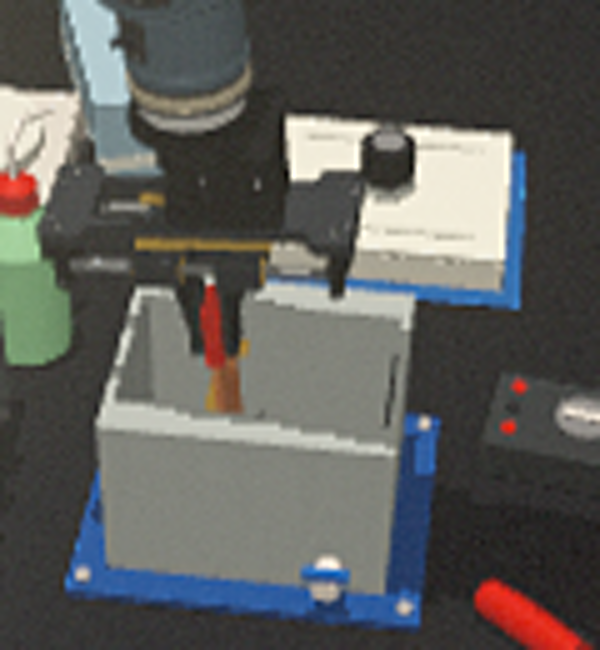

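The row count was wrong (48 numbers, not a multiple of 7), so the call was refused and nothing moved. I resend it.

send_rows(moves=[0,0,0,0,0,0,-0.5,0,0,0,0,0,0,-0.2,0,0,0,0,0,0,0,0,0,0,0,0,0,0,0,0,0,0,0,0,0])

```text
time_s: 24.1
position: [0.6188, -0.0126, 0.1479]
tcp_rot: [[0.051, 0.997, -0.064], [0.999, -0.051, 0.003], [-0.0, -0.064, -0.998]]
force: [-1.5, 0.3, -0.2]
opening: 0.465
```

```bash
python3 plan.py
python3 - <<'E'
from h import *
snap("side","s14");snap("scene","sc14");crop("s14",260,100,380,230,5,"s14c");crop("sc14",230,120,350,270,5,"sc14c")
E
```

```text
t 24.1 tcp [ 0.6188 -0.0126  0.1479] foot local mm [21.7  0.3 18.2] lean -3.69 roll 0.02 yaw -2.92 F [-1.5  0.3 -0.2] M [-0.04 -0.02  0.03] op 0.465
```

View pics/s14c.png

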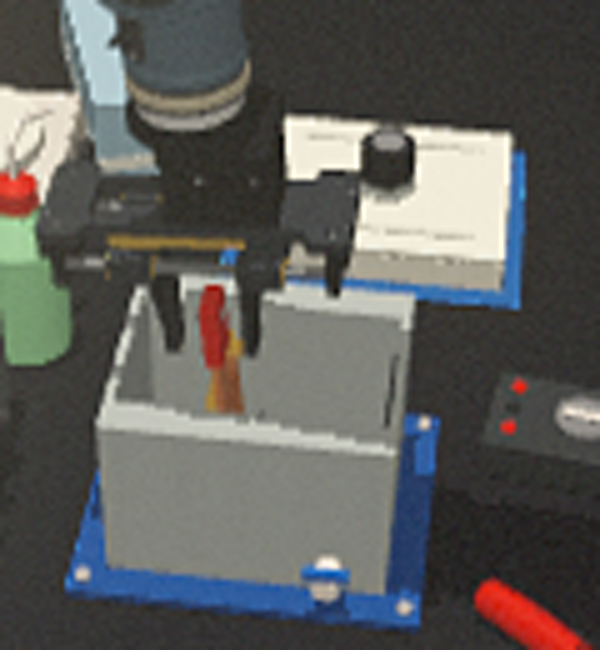

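The plate stays upright, leaning on the bar, clear of both fingers. I back out.

send_rows(moves=[0,0,0,0.07,0,1,0,0,0,0,0.14,0,2,0,0,0,0,0.2,0,3,0,0,0,0,0.2,0,3,0,0,0,0,0.2,0,3,0,0,0,0,0,0,3,0,0,0,0,0,0,1,0,0,-3.8,0,-2,-2,0,0,0,0,0,-4,-4,0,0,0,0,0,-3,-3,0,0,0,0,0,-1,-1,0,0,0,0,0,0,0,0,0,0,0,0,0,0,0,0])

```text
time_s: 25.5
position: [0.5315, -0.1075, 0.3075]
tcp_rot: [[0.051, 0.999, 0.001], [0.999, -0.051, 0.004], [0.004, 0.001, -1.0]]
force: [-0.6, 0.3, 0.3]
opening: 0.498
```

```bash
python3 plan.py
python3 - <<'E'
from h import *
snap("side","s15");snap("scene","sc15");snap("wrist","w15");crop("s15",240,80,400,240,4,"s15c");crop("sc15",230,130,350,280,5,"sc15c")
crop("w15",200,0,420,220,3,"w15c")
E
```

```text
t 25.5 tcp [ 0.5315 -0.1075  0.3075] foot local mm [-52.3 -98.2 177.5] lean 0.05 roll -0.22 yaw -2.94 F [-0.6  0.3  0.3] M [-0.01 -0.02 -0.01] op 0.498
```

View pics/s15c.png

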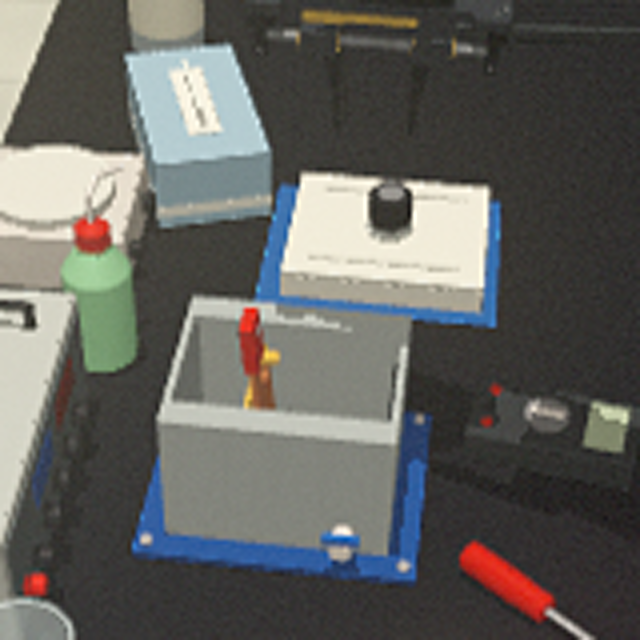

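View pics/sc15c.png

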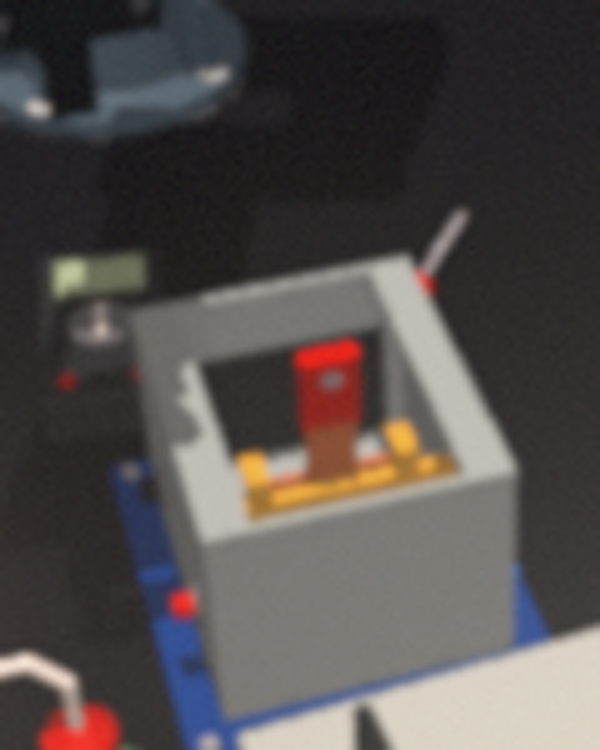

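View pics/w15.png

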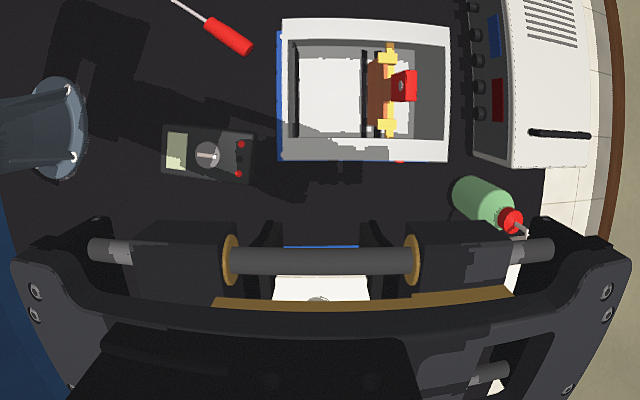

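View pics/sc15.png

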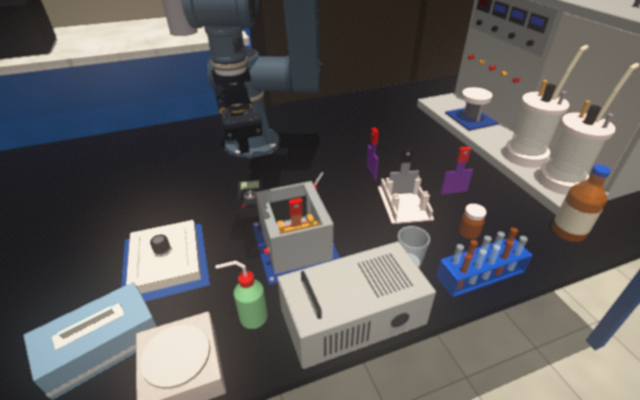

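Run:
```python
from h import *
P=(.5887,-.0130,np.radians(-2.84));c,sn=np.cos(P[2]),np.sin(P[2])
q=tri(ray(load("sc15"),295.6,200.2),ray(load("s15"),302.5,158.2));e=q-[P[0],P[1],0];print("head top local",c*e[0]+sn*e[1],-sn*e[0]+c*e[1],e[2])
crop("w15",270,10,460,170,4,"w15d")
```

```text
head top local 0.03033101773202601 0.00011603578706967637 0.1872337315373532
```

View pics/w15d.png

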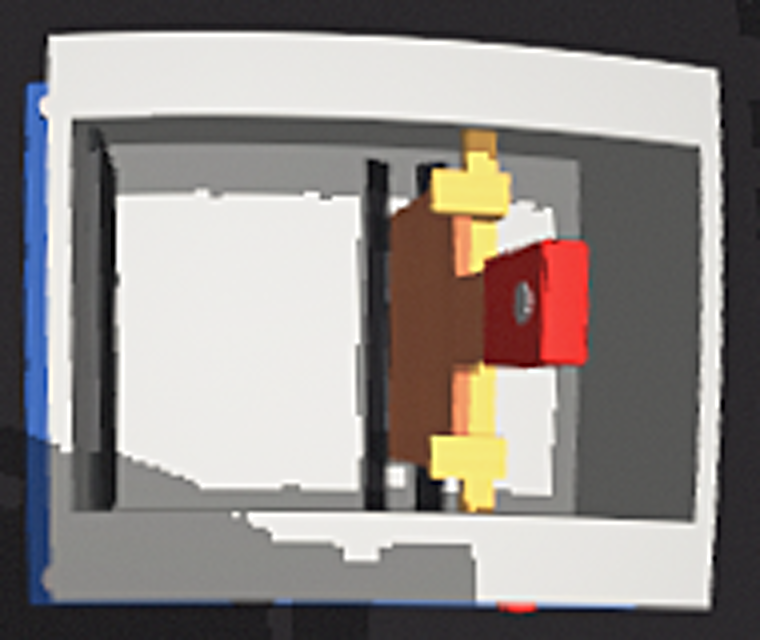

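The head top is at 187 mm (expected 186 mm). It sits about 10 mm behind the foot, a lean of about 3.5°. The shoulders are under both clips and the foot is between the ribs. I hand in.

```bash
python3 -c "
from rig import hand_in; print(hand_in())"
```

```text
the job is handed in; nothing more can be done
None
```

The cover is on the mat and the copper plate is fitted in the cell; I handed the job in after about 25.5 s of robot time.

- **Cover:** a gentle lift showed a steady pull of about 4 N, just the cover's weight, so the clamp was off and I did not turn the knob. The cover lies flat and right way up on the blue mat, with mat showing on all four sides.
- **Copper plate:** I put its foot in the slot leaning 18°, swung it back until it touched the rest bar and the floor, and released it. The last pictures show both shoulders under the brass clips and the foot between the ribs. The head top measured 187 mm above the bench (expected 186), a lean back of about 3.5°.
- **Bystanders:** the steel plate, wash bottle, beaker and purple look-alikes look unmoved in the last pictures; I did not measure them.
- **Arm:** it ended clear of everything. The forces I read after each move stayed below about 10 N.
- **Failed check:** one move call was refused for a wrong number count and moved nothing; I resent it. No check disagreed with another.

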